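# Scoop fizz balls from a latched bin into the manicure bowl

### The job

Ready the manicure bowl with bath fizz balls: press the bin's thumb latch so that its lid springs open, take the scoop from its steel tray, scoop up at least three balls and tip them into the bowl. Touch the balls with the scoop only, never with the fingers, and leave none lying anywhere but in the bowl or the bin. Finish with the scoop lying flat in its tray again and the lid standing open, the bowl and the other things still upright where they stood.

Things in the scene. Friction and masses are not known exactly. Their poses are not given: they have to be found in the camera images.
- bin: Grey plastic scoop bin, fixed, 168 mm long (its x), 104 mm wide (y), rim 57 mm high, walls 4 mm; origin under its centre, on the table. Its +x end, where the lid is hinged, points roughly to the robot's right; its -x end carries the thumb latch and is slanted inside.
- bin_floor (a point): Centre of the bin's flat inner floor, at (35, 0, 5) mm in the bin's frame. The flat part runs from x = -10 to the end wall at x = +80 mm, clear width 96 mm (y = -48 to +48); at the -x end a 35 degree ramp rises from x = -10 mm to x = -80, z = 55 mm.
- lid (a joint): Clear lid of the bin, hinged along y at the bin's +x end, 60 mm up. 0 rad = shut and held by the latch; once released, a damped spring swings it up in about 1 s to its stop at 1.92 rad, where it stands open, leaning outward, its edge about 220 mm over the table. It may lean on a hand that is in its way and opens on when the hand leaves.
- latch (a joint): Thumb latch of the bin, a sprung rocker: 0 rad at rest, its stop at 0.35 rad; past about 0.2 rad (4 to 5 mm at the pad, 4 N) it lets go of the lid; the stop takes 6 N.
- latch_pad (a point): Where to press the latch, straight down: top of its ridged thumb pad (36 x 38 mm), 118 mm from the bin's centre towards -x and 50 mm over the table. The latch's hook, nearer the bin, stands 68 mm high.
- scoop: Square aluminium scoop with a black handle, about 100 g, standing on its flat floor in the tray. Origin under the centre of that floor, x towards the open mouth, y across, z up. Floor 80 x 82 mm with a thin lip at x = +40 mm; back and side walls up to 34 mm high, the sides falling off towards the lip.
- scoop_grip (a point): Good grip point on the handle, at (-116, 0, 96) mm in the scoop's frame. The handle, a straight bar 16 mm wide (y) and 14 mm thick, rises backwards at 45 degrees from (-59, 0, 39) to (-133, 0, 113) mm. Grip across y, from above or with the fingertips leaning 30 degrees towards the mouth (then the wrist stays clear of the lamp).
- scoop_in (a point): Point 18 mm over the centre of the scoop's floor; the scoop holds four to six balls round it.
- bowl: White ceramic manicure bowl, loose, 0.45 kg, rim 128 mm across and 52 mm high, foot 58 mm across, inner floor 5 mm up; origin under its centre.
- bowl_in_mid (a point): Point inside the bowl on its axis, 28 mm over the table.
- rest: The scoop's shallow steel tray, fixed, 136 (x) x 116 (y) mm, floor 3 mm and rim 9 mm high; origin under its centre.
- ball1: White bath fizz ball, 24 mm across, 15 g, one of eight lying in one layer in the bin; origin at its centre.
- ball2: White bath fizz ball, 24 mm across, 15 g, one of eight lying in one layer in the bin; origin at its centre.
- ball3: White bath fizz ball, 24 mm across, 15 g, one of eight lying in one layer in the bin; origin at its centre.
- ball4: White bath fizz ball, 24 mm across, 15 g, one of eight lying in one layer in the bin; origin at its centre.
- ball5: White bath fizz ball, 24 mm across, 15 g, one of eight lying in one layer in the bin; origin at its centre.
- ball6: White bath fizz ball, 24 mm across, 15 g, one of eight lying in one layer in the bin; origin at its centre.
- ball7: White bath fizz ball, 24 mm across, 15 g, one of eight lying in one layer in the bin; origin at its centre.
- ball8: White bath fizz ball, 24 mm across, 15 g, one of eight lying in one layer in the bin; origin at its centre.
- powder_jar: Bystander, loose: cream jar with a white screw lid, 49 mm across, 50 mm high; origin under its centre.
- bottle: Bystander, loose: small nail-polish bottle with black cap, 31 mm across, 77 mm high; origin under its centre.
- buffer: Bystander, loose: nail buffer block 26 x 94 x 26 mm, long in y; origin under its centre.
- lamp_shade (a point): Obstacle, fixed and solid: centre of the open underside of the lamp shade over the right of the table, 306 mm up; rim 190 mm across, socket and cap rise to 510 mm. To cross from the right, swing with the arm drawn in (tool point within 0.34 m of the base axis); keep gripper and wrist about 150 mm from its axis.
- near_edge (a point): A point on the near edge of the table. The clear screen that is seen standing along this edge is out of use in this job: it is not solid, and the arm may pass where it is seen.
Things that resemble listed ones, but are neither listed nor needed, are in the scene too. Of the things that look like the bowl, the larger one is meant.

How it is judged:
By the outcome, as a careful person would: the job done as asked, in the order asked, and still so for the second after the job is handed in, with the robot touching nothing.
It also fails if it takes over 64 s, if anything falls off the work surface, if the arm or the gripper's body presses on something with over 40 N, if the wrist force passes 120 N, or if a joint passes its speed limit or range.

### The arm

A 6-joint arm with a two-finger parallel gripper is mounted at the origin on a cart in front of the work surface, level with it; the furniture and walls round the work are solid. World frame = base frame: x ahead of the robot, y to its left, z up, the work surface at z = 0. Lengths are in m, angles in degrees, forces in N, time in s.
With the tool pointing down it reaches from about 0.25 to 0.725 m from the base axis. Payload 9.7 kg.
Tool frame: the origin (TCP) lies between the finger pads, 19 mm behind the fingertips; this is the grasp point; z points along the fingers, y is the line along which they close (so a half turn about z gives the same grasp; the last joint's range is limited). The gripper opens to 85 mm and grips with 20 to 120 N. Pads are 22 mm wide; open, the fingers measure 114 mm over their backs; the gripper's body (76 mm by 85 mm) begins 54 mm behind the grasp point. The pads swing forward as they close: fully open they stand 13 mm farther back than shut.
Start: joints at [-70.646, 4.979, 10.078, 95.1, 0, 90], TCP at [0.182, -0.519, 0.25] pointing down, gripper open.
Joint ranges: [-179.16, 179.16], [-48.56, 103.87], [-65.8, 70.77], [-126.05, 130.52], [-82.76, 87.17], [-180, 180]. Speed limits (degrees/s): [127.2, 127.2, 147.25, 180, 180, 180].

### API

Orientations are given as [roll, pitch, yaw] about the fixed x, y, z axes, in that order (R = Rz(yaw) Ry(pitch) Rx(roll)).
In Python, from workcell import telemetry, camera, calibration, workorder gives the robot as it stands.
- The arm moves only by the tool play_rows, never from a script. Its argument "increments" is a list of rows, each a list of 3 entries, a list of its own where there are three numbers: the shift along the tool's x, y, z in mm, then the turn, a rotation vector about the tool's x, y, z in degrees, then the closure, from 0 (fully open) to 1 (shut). In form: [[[x, y, z], [ax, ay, az], jaw], ...]. A call has 1 to 20 rows; each row is the pose to reach, as a shift and turn from the pose commanded when the call began, along the tool's axes at that moment; what a row does not reach only later rows make up. A row lasts 1/10 s, in which the tool goes at most 50 mm and 8.59 degrees, less where a joint would pass 70% of its speed; a pose out of reach is approached as far as the arm can. A call with a gripper value outside its range is refused whole. The fingers move at their own pace and stop on an object; "grip_force" is the grip in N (left out, the last holds). Time passes only in rows, so rows that repeat a pose let the fingers close. It gives the time, the measured TCP pose, the force, the opening and the grip force at its end, in the units of the state.
- telemetry.get_obs(): the state, without advancing time (a new reading comes with each control period).
- camera(name): name is "side" or "top" or "wrist"; returns (picture, depth): 420x560x3 uint8, red, green, blue; 420x560 float32, m along the optical axis (not along the pixel's ray), 0 where there is no reading.
- calibration(name): a dict with "vertical_fov" (degrees; the focal length in pixels is half the picture's height over the tangent of half this angle, whatever the lens; pixels are square), "cx", "cy" (the principal point, pixels), "rvec" (rotation vector, rad) and "tvec" (3), from world to camera coordinates, as OpenCV has them; the wrist camera has in their place "hand_eye" (4x4, takes a point from camera to tool coordinates, whose origin is the TCP and whose axes are the flange's). Camera axes: x right, y down, z forward; pixel columns grow to the right and rows downward; lengths in m; the calibration is good to about 2 mm. A picture is of the moment at which its call begins: read the wrist's pose just before it. calibration takes no time and is no camera call.
- workorder.job_done(): hands the job in; it is judged then, once.
The state is a dict: "time": time; "q": joint angles; "qd": joint speeds; "joint_efforts": joint torques, N m; "ee_pos": TCP position; "tcp_rot": TCP orientation; "wrist_force": force on the tool from outside, world axes, zero at the start; "torque": the same for the moment, N m; "opening": finger opening in m; "grasp_force": force on a finger pad.
Only numpy, scipy, OpenCV 4.12 (cv2) and the standard library are available. Lean on these libraries where they do the work, as an engineer would, in place of code of your own. Each camera call takes 0.05 s, during which the arm holds its last target. There are 200 camera calls.

## Working session

There is one attempt and no reset: what is moved stays moved. The work goes in short steps, Python scripts to look and compute and a tool call to move; the robot and the scene stay as the last step left them, time stands still between calls to the robot, and variables do not carry over. Pictures are saved under pics/ and viewed, at most 10 in all, crops included, and the job is handed in when it is done.

Besides the shell and the picture viewer there is one more tool, called after "Emit:" as name(argument=value, ...), one argument or row to a line, values as JSON. play_rows: Moves the arm, as the interface text tells. Its arguments: {"type":"object","properties":{"increments":{"type":"array"},"grip_force":{"type":"number"}},"required":["increments"]}

```bash
ls; mkdir -p pics; cat > h.py <<'E'
import numpy as np, cv2
from workcell import telemetry, camera, calibration, workorder
from scipy.spatial.transform import Rotation as R
def K(name):
    c=calibration(name); f=210/np.tan(np.radians(c["vertical_fov"])/2); return f,c["cx"],c["cy"],c
def cloud(name,depth,obs=None):
    f,cx,cy,c=K(name); v,u=np.mgrid[0:420,0:560]
    P=np.stack([(u-cx)/f*depth,(v-cy)/f*depth,depth],-1)
    if name=="wrist":
        H=np.array(c["hand_eye"]); P=P@H[:3,:3].T+H[:3,3]
        Rt=R.from_euler('xyz',obs["tcp_rot"],degrees=True).as_matrix()
        P=P@Rt.T+np.array(obs["ee_pos"])
    else:
        Rm=cv2.Rodrigues(np.array(c["rvec"],float))[0]; P=(P-np.array(c["tvec"]).ravel())@Rm
    P[depth==0]=np.nan
    return P
def snap(name):
    o=telemetry.get_obs(); p,d=camera(name); np.savez('last_%s.npz'%name,p=p,d=d,pos=o["ee_pos"],rot=o["tcp_rot"]); return p,cloud(name,d,o)
def load(name):
    z=np.load('last_%s.npz'%name); return z['p'],cloud(name,z['d'],dict(ee_pos=z['pos'],tcp_rot=z['rot']))
def save(p,fn): cv2.imwrite('pics/'+fn,p[:,:,::-1])
E
python3 - <<'E'
from h import *
print(telemetry.get_obs())
for n in("top","side"):
    p,P=snap(n); save(cv2.resize(p,(800,600)),n+'1.png'); 
    for v in range(20,420,60): print(n,v,[tuple((P[v,u]*1000).round().tolist()) for u in range(40,560,120)])
E
```

```text
pics
{'time': 0.0, 'q': array([-7.06479299e+01,  5.00938515e+00,  1.00333635e+01,  9.50985764e+01,
       -6.27448339e-04,  8.99997615e+01]), 'qd': array([-0.06713115,  0.10233439, -0.07684209,  0.03383393, -0.00238002,
       -0.05372348]), 'joint_efforts': array([ 3.49421942e-03, -5.20383310e+01,  4.64807582e+01,  1.62726478e-02,
        1.02098381e-04,  8.63288449e-06]), 'ee_pos': array([ 0.18218343, -0.51873129,  0.24928973]), 'tcp_rot': array([-1.79925402e+02,  6.27137228e-04,  1.93523094e+01]), 'wrist_force': array([-0.06085929,  0.11264867, -0.04201568]), 'torque': array([-0.03708035, -0.00979409, -0.02251541]), 'grasp_force': 0.0, 'opening': 0.08571602772939532}
top 20 [(2029.0, 1163.0, -701.0), (1914.0, 616.0, -704.0), (1799.0, 65.0, -709.0), (1482.0, -365.0, -473.0), (1179.0, -637.0, -215.0)]
top 80 [(708.0, 734.0, 461.0), (1580.0, 662.0, -710.0), (1473.0, 139.0, -719.0), (1356.0, -385.0, -715.0), (815.0, -370.0, 3.0)]
top 140 [(905.0, 917.0, 3.0), (840.0, 617.0, 1.0), (773.0, 314.0, 1.0), (509.0, 175.0, 399.0), (619.0, -264.0, 48.0)]
top 200 [(701.0, 899.0, 67.0), (660.0, 
[... 642 characters left out ...]
), (-395.0, 2089.0, -43.0), (308.0, 2107.0, 51.0), (865.0, 2105.0, 130.0)]
side 140 [(-401.0, 498.0, 124.0), (510.0, 87.0, 452.0), (-398.0, 2106.0, -426.0), (727.0, 605.0, 319.0), (933.0, 2088.0, -147.0)]
side 200 [(459.0, -85.0, 420.0), (515.0, 67.0, 364.0), (354.0, 740.0, -0.0), (677.0, 915.0, 7.0), (1007.0, 2098.0, -461.0)]
side 260 [(203.0, 41.0, 155.0), (24.0, 534.0, -219.0), (525.0, 432.0, 28.0), (767.0, 620.0, -0.0), (1082.0, 1938.0, -709.0)]
side 320 [(152.0, 34.0, -19.0), (404.0, 138.0, 15.0), (617.0, 267.0, 11.0), (848.0, 318.0, 78.0), (1130.0, 1466.0, -709.0)]
side 380 [(113.0, 13.0, -209.0), (498.0, 28.0, 1.0), (693.0, 131.0, 11.0), (879.0, 253.0, -3.0), (1165.0, 1115.0, -705.0)]
```

View pics/top1.png

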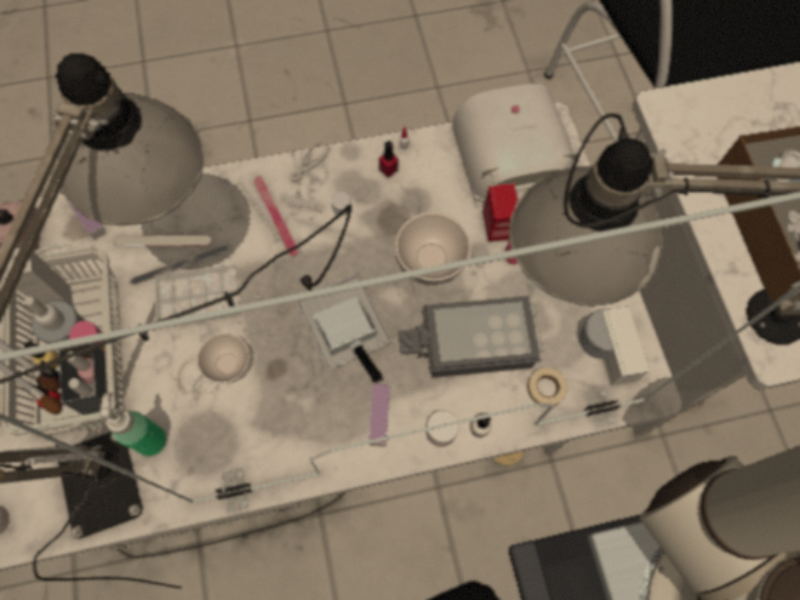

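View pics/side1.png

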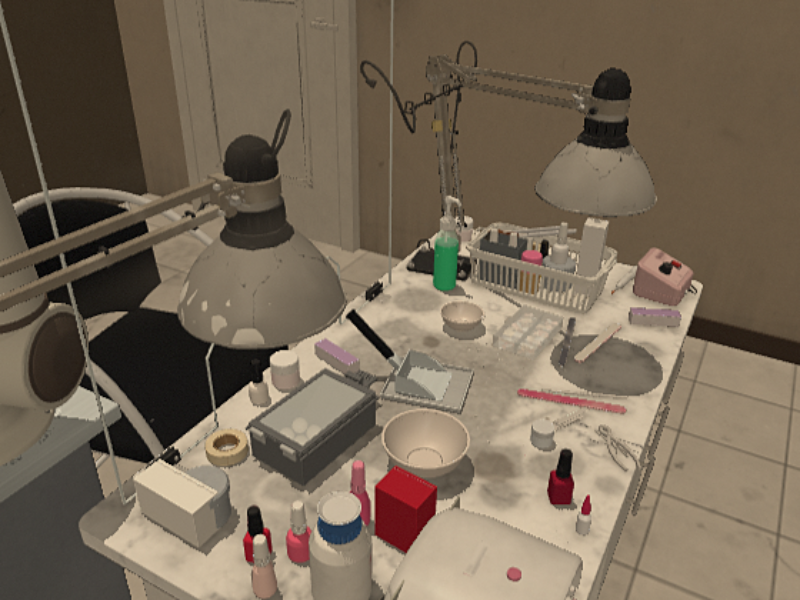

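Top view (800x600): bin (482,337) with latch at (412,342), scoop in its tray (342,323) with the handle running to (368,370), jar (442,427), bottle (481,424), buffer (379,413). Bowl candidates: large bowl (432,247) and small bowl (225,357). The larger one, at (432,247), is the one meant. Right lamp at (600,235).

```bash
python3 - <<'E'
from h import *
p,P=load("top"); s,S=load("side")
k=.7
def reg(P,u0,u1,v0,v1,z0,z1):
    m=np.zeros(P.shape[:2],bool); m[int(v0*k):int(v1*k),int(u0*k):int(u1*k)]=1
    with np.errstate(invalid='ignore'): m&=(P[...,2]>z0)&(P[...,2]<z1)
    return P[m]
def rect(name,A):
    r=cv2.minAreaRect((A[:,:2]*1000).astype(np.float32)); print(name,len(A),np.round(r[0],1),np.round(r[1],1),round(r[2],1),'z med',np.round(np.nanmedian(A[:,2])*1000,1))
rect('bin top',reg(P,424,545,290,380,.05,.075))
rect('latch top',reg(P,398,428,322,362,.035,.075))
rect('latch side',reg(S,235,262,400,465,.035,.075))
rect('bin side',reg(S,240,385,360,480,.053,.066))
A=reg(P,390,475,205,285,.047,.056); print('bowl circ',cv2.minEnclosingCircle((A[:,:2]*1000).astype(np.float32)),len(A))
A=reg(P,190,260,330,385,.02,.056); print('small circ',cv2.minEnclosingCircle((A[:,:2]*1000).astype(np.float32)),len(A))
rect('tray top',reg(P,298,390,275,370,.006,.018))
rect('tray side',reg(S,378,480,340,415,.005,.015))
H=reg(P,350,384,340,385,.04,.15); print('handle top',len(H),(H[::max(1,len(H)//12)]*1000).round())
H=reg(S,340,400,305,370,.04,.15); print('handle side',len(H),(H[H[:,2].argsort()][::max(1,len(H)//12)]*1000).round())
L=reg(S,175,350,130,350,.29,.33); print('lamp rim side',cv2.minEnclosingCircle((L[:,:2]*1000).astype(np.float32)))
L=reg(P,510,665,160,305,.29,.33); print('lamp rim top',cv2.minEnclosingCircle((L[:,:2]*1000).astype(np.float32)))
for n,b,z in(('jar',(424,460,408,447),(.03,.06)),('bottle',(470,494,410,438),(.05,.09)),('buffer',(368,392,380,448),(.018,.035)),('tape',(525,570,365,408),(.005,.05)),('grey box',(575,655,300,385),(.03,.1)),('redbox',(480,520,180,245),(.03,.12))):
    rect(n,reg(P,*b,*z))
c=np.hstack([cv2.resize(p[130:215,265:345],(400,425)),cv2.resize(p[225:310,200:280],(400,425))]); save(c,'bowlcrop.png')
E
```

```text
bin top 3646 [479.8 251.5] [187.6 112.9] 83.1 z med 63.6
latch top 338 [495.9 358.1] [43.5 52.8] 77.1 z med 51.1
latch side 147 [426.4 171.2] [21.4 46.2] 39.5 z med 61.8
bin side 2969 [468.3 261.1] [196.8 237.5] 37.0 z med 62.5
bowl circ ((648.3994750976562, 285.5467834472656), 64.79499053955078) 325
small circ ((535.2061767578125, 659.808837890625), 42.55657196044922) 378
tray top 892 [564.4 456.4] [156.5 164.7] 82.4 z med 7.7
tray side 644 [564.9 456. ] [138.1 123.8] 13.9 z med 7.2
handle top 249 [[518. 451.  41.]
 [504. 439.  48.]
 [497. 452.  56.]
 [488. 449.  65.]
 [480. 446.  74.]
 [469. 436.  87.]
 [461. 431.  94.]
 [457. 445.  94.]
 [450. 442. 101.]
 [440. 438. 114.]
 [433. 437. 122.]
 [429. 433. 118.]
 [424. 426. 115.]]
handle side 340 [[500. 437.  40.]
 [497. 437.  45.]
 [498. 440.  52.]
 [491. 443.  60.]
 [483. 446.  67.]
 [482. 433.  74.]
 [474. 438.  80.]
 [469. 428.  87.]
 [457. 429.  93.]
 [450. 440. 100.]
 [445. 434. 107.]
 [423. 429. 114.]
 [436. 422. 122.]]
lamp rim side ((501.6219482421875, 133.90431213378906), 97.72998809814453)
lamp rim top ((500.0357360839844, 137.70716857910156), 98.47422790527344)
jar 367 [349.3 345. ] [47.4 47.6] 50.5 z med 50.3
bottle 55 [340.5 283.9] [15.7 15.2] 16.2 z med 73.7
buffer 461 [394.1 434.3] [26.  93.9] 73.8 z med 26.0
tape 474 [385.2 159.2] [63.7 68.8] 86.8 z med 18.9
grey box 1533 [418.6  47. ] [ 80.8 115.1] 87.2 z med 61.3
redbox 810 [702.2 161. ] [ 68.8 136.4] 66.2 z med 85.3
```

View pics/bowlcrop.png

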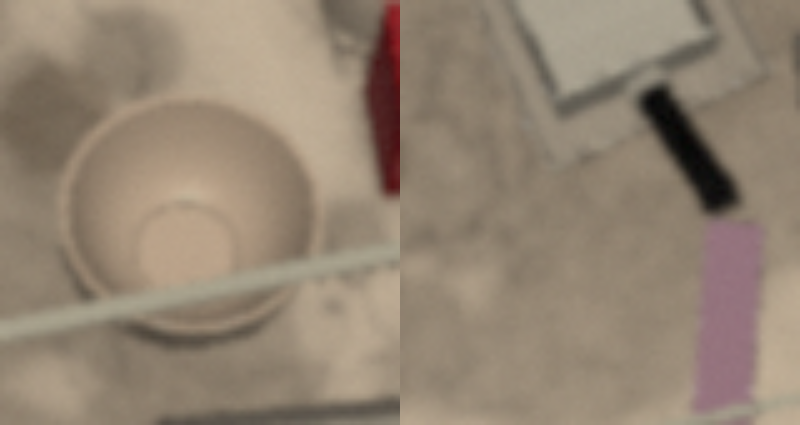

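Larger bowl (left crop) confirmed: measured rim diameter 130 mm, against 85 mm for the small one, at (0.648, 0.286). Next I work out the swing rows and refine the scoop and bin poses.

```bash
cat >> h.py <<'E'
def tool(yaw,lean=0,side=0): # scoop-heading yaw; fingertips lean 'lean' deg toward heading
    return R.from_euler('z',yaw,degrees=True)*R.from_euler('y',-lean,degrees=True)*R.from_euler('x',180,degrees=True)
def rel(targets,o=None):
    o=o or telemetry.get_obs(); R0=R.from_euler('xyz',o["tcp_rot"],degrees=True); p0=np.array(o["ee_pos"])
    out=[]
    for p,Rt in targets:
        d=R0.inv().apply(np.array(p)-p0)*1000; r=(R0.inv()*Rt).as_rotvec(degrees=True)
        out.append([d.round(0).astype(int).tolist(),r.round(1).tolist()])
    return out
E
python3 - <<'E'
from h import *
p,P=load("top"); s,S=load("side"); k=.7
def reg(P,u0,u1,v0,v1,z0,z1):
    m=np.zeros(P.shape[:2],bool); m[int(v0*k):int(v1*k),int(u0*k):int(u1*k)]=1
    with np.errstate(invalid='ignore'): m&=(P[...,2]>z0)&(P[...,2]<z1)
    return P[m]*1000
for n,H in(('t',reg(P,350,384,340,385,.05,.112)),('s',reg(S,340,400,305,370,.05,.112))):
    B=np.c_[H[:,2]-96,np.ones(len(H))]; 
    for _ in range(3):
        a=np.linalg.lstsq(B,H[:,:2],rcond=None)[0]; e=np.abs(H[:,:2]-B@a).max(1)<12; H,B=H[e],B[e]
    print(n,'handle at z96',a[1].round(1),'slope',a[0].round(3),'az',np.degrees(np.arctan2(-a[0][1],-a[0][0])).round(1),len(H))
# bin outline z 57..66 in both views
for n,A in(('t',reg(P,424,545,290,385,.055,.067)),):
    az=np.radians(83); ex=np.array([np.cos(az),np.sin(az)]); ey=np.array([-ex[1],ex[0]])
    u=A[:,:2]@ex; v=A[:,:2]@ey; print(n,np.percentile(u,[0.5,2,50,98,99.5]).round(),np.percentile(v,[0.5,2,50,98,99.5]).round(), 'ex',ex,'ey',ey)
    lo=[np.percentile(u[np.abs(v-c)<5],[1,99]).round() for c in (-460,-440,-420)] ; print(lo)
D=R.from_euler('xyz',telemetry.get_obs()["tcp_rot"],degrees=True)
pts=[]
for r,a in((.45,-68),(.36,-66),(.30,-60)): pts.append((r,a,19))
for i,a in enumerate(np.linspace(-51,57,13)): pts.append((.30,a,19-26*(i+1)/13))
T=[([r*np.cos(np.radians(a)),r*np.sin(np.radians(a)),.26],tool(y)) for r,a,y in pts]
for r in rel(T): print(r)
E
```

```text
t handle at z96 [457.6 438.1] slope [-0.973 -0.213] az 12.3 144
s handle at z96 [453.3 430.2] slope [-0.99  -0.222] az 12.6 236
t [217. 222. 304. 390. 393.] [-498. -496. -442. -392. -390.] ex [0.12186934 0.99254615] ey [-0.99254615  0.12186934]
[array([221., 391.]), array([223., 394.]), array([217., 392.])]
[[21, -100, -11], [-0.1, -0.0, 0.4]]
[[29, -191, -10], [-0.1, -0.0, 0.4]]
[[55, -255, -10], [-0.1, -0.0, 0.4]]
[[101, -267, -10], [-0.1, 0.0, 2.4]]
[[144, -287, -10], [-0.1, 0.0, 4.4]]
[[183, -312, -10], [-0.1, 0.0, 6.4]]
[[218, -344, -10], [-0.1, 0.0, 8.4]]
[[248, -381, -10], [-0.1, 0.0, 10.4]]
[[271, -421, -10], [-0.1, 0.0, 12.4]]
[[288, -465, -10], [-0.1, 0.0, 14.4]]
[[298, -511, -10], [-0.1, 0.0, 16.4]]
[[300, -558, -10], [-0.1, 0.0, 18.4]]
[[295, -605, -10], [-0.1, 0.0, 20.4]]
[[283, -651, -10], [-0.1, 0.0, 22.4]]
[[263, -694, -10], [-0.1, 0.0, 24.4]]
[[238, -733, -10], [-0.1, 0.0, 26.4]]
```

Emit:
play_rows(
  increments=[
    [[10,-50,-5],[0,0,0],1],
    [[21,-100,-10],[0,0,0],1],
    [[25,-145,-10],[0,0,0],1],
    [[29,-191,-10],[0,0,0],1],
    [[45,-230,-10],[0,0,0],1],
    [[65,-255,-10],[0,0,1],1],
    [[101,-267,-10],[0,0,2.4],1],
    [[144,-287,-10],[0,0,4.4],1],
    [[183,-312,-10],[0,0,6.4],1],
    [[218,-344,-10],[0,0,8.4],1],
    [[248,-381,-10],[0,0,10.4],1],
    [[271,-421,-10],[0,0,12.4],1],
    [[288,-465,-10],[0,0,14.4],1],
    [[298,-511,-10],[0,0,16.4],1],
    [[300,-558,-10],[0,0,18.4],1],
    [[295,-605,-10],[0,0,20.4],1],
    [[283,-651,-10],[0,0,22.4],1],
    [[263,-694,-10],[0,0,24.4],1],
    [[238,-733,-10],[0,0,26.4],1],
    [[238,-733,-10],[0,0,26.4],1],
  ],
)

```text
time: 2.1
ee_pos: [0.2096, -0.0113, 0.2599]
tcp_rot: [-177.9, 0.0, -5.7]
wrist_force: [1.0, -0.5, -0.4]
opening: 0.0001
grasp_force: 0.0
```

```bash
python3 - <<'E'
from h import *
o=telemetry.get_obs(); print(o["time"],o["q"].round(1),o["ee_pos"],o["tcp_rot"])
print(rel([([.493,.372,.16],tool(-7))]))
E
```

```text
2.1 [ -5.7 -40.6 -23.  107.7   2.1 180. ] [ 0.20960548 -0.01132835  0.25986243] [-1.77912144e+02  4.12130155e-02 -5.69495180e+00]
[[[244, -406, 115], [-2.1, 0.1, 1.3]]]
```

```bash
cat >> h.py <<'E'
def toolB(yaw,lean=0): # scoop heading yaw, tool turned half round
    return tool(yaw,lean)*R.from_euler('z',180,degrees=True)
E
python3 - <<'E'
from h import *
pts=[(.27,0),(.30,8),(.30,17),(.30,26),(.30,35),(.30,44),(.30,53),(.35,53),(.39,50),(.43,47.5),(.47,45),(.51,43),(.55,41),(.59,39),(.617,37.1),(.617,37.1),(.617,37.1),(.617,37.1)]
T=[([r*np.cos(np.radians(a)),r*np.sin(np.radians(a)),.26-.06*max(0,i-7)/10],tool(-5.7+8.5*(i+1))) for i,(r,a) in enumerate(pts)]
for r in rel(T): print(r)
E
```

```text
[[59, -17, 0], [-2.1, -0.1, -8.5]]
[[82, -61, 2], [-2.1, -0.3, -17.0]]
[[67, -106, 4], [-2.1, -0.4, -25.5]]
[[46, -148, 5], [-2.0, -0.6, -34.0]]
[[18, -186, 7], [-2.0, -0.7, -42.5]]
[[-16, -219, 8], [-2.0, -0.9, -51.0]]
[[-54, -247, 9], [-1.9, -1.0, -59.5]]
[[-28, -289, 10], [-1.9, -1.2, -68.0]]
[[10, -312, 17], [-1.8, -1.4, -76.5]]
[[48, -334, 24], [-1.7, -1.5, -85.0]]
[[88, -353, 31], [-1.6, -1.7, -93.5]]
[[127, -372, 37], [-1.5, -1.8, -102.0]]
[[168, -389, 44], [-1.4, -2.0, -110.5]]
[[210, -404, 50], [-1.3, -2.1, -119.0]]
[[243, -408, 57], [-1.2, -2.3, -127.5]]
[[243, -408, 63], [-1.1, -2.5, -136.0]]
[[243, -407, 69], [-0.9, -2.6, -144.5]]
[[243, -407, 75], [-0.7, -2.8, -153.0]]
```

Emit:
play_rows(
  increments=[
    [[50,-17,0],[-2,0,-8],1],
    [[70,-61,2],[-2,0,-16],1],
    [[67,-106,4],[-2,0,-24],1],
    [[46,-148,5],[-2,-0.6,-32],1],
    [[18,-186,7],[-2,-0.7,-40],1],
    [[-16,-219,8],[-2,-0.9,-48],1],
    [[-54,-247,9],[-2,-1,-56],1],
    [[-28,-289,10],[-2,-1,-64],1],
    [[10,-312,17],[-2,-1,-72],1],
    [[48,-334,24],[-2,-1,-80],1],
    [[88,-353,31],[-2,-2,-88],1],
    [[127,-372,37],[-1.5,-2,-96],1],
    [[168,-389,44],[-1.4,-2,-104],1],
    [[210,-404,50],[-1.3,-2,-112],1],
    [[243,-408,57],[-1.2,-2.3,-120],1],
    [[243,-408,63],[-1.1,-2.5,-128],1],
    [[243,-407,69],[-1,-2.6,-136],1],
    [[243,-407,75],[-0.8,-2.8,-144],1],
    [[243,-407,75],[-0.7,-2.8,-153],1],
  ],
)

```text
time: 4.0
ee_pos: [0.492, 0.3727, 0.1985]
tcp_rot: [-179.9, -0.1, 147.4]
wrist_force: [-0.5, -0.6, 0.6]
opening: 0.0001
grasp_force: 0.0
```

```bash
python3 - <<'E'
from h import *
o=telemetry.get_obs(); print(o["time"],o["q"].round(1),o["ee_pos"],o["tcp_rot"])
p,P=snap("wrist"); save(p,'w1.png')
print(rel([([.493,.372,.11],tool(173))]))
m=np.isfinite(P[...,2]); z=P[...,2]
for n,a,b in(('pad',.044,.056),('hook/lid',.058,.075)):
    k=m&(z>a)&(z<b)&(P[...,1]>.2)&(P[...,1]<.42)&(P[...,0]>.42)&(P[...,0]<.56); v,u=np.nonzero(k)
    if k.sum(): 
        r=cv2.minAreaRect((P[k][:,:2]*1000).astype(np.float32)); print(n,k.sum(),np.round(r[0]),np.round(r[1]),round(r[2],1),'px',u.min(),u.max(),v.min(),v.max())
E
```

```text
4.0 [37.1 13.7 14.3 90.7  0.  69.8] [0.49198064 0.37270884 0.19848387] [-1.79862624e+02 -5.21716053e-02  1.47376842e+02]
[[[-1, 0, 89], [-0.1, -0.1, -25.1]]]
pad 2583 [453. 300.] [192.  84.] 48.0 px 69 289 166 265
hook/lid 16554 [481. 271.] [152. 107.] 84.7 px 63 254 174 327
```

View pics/w1.png

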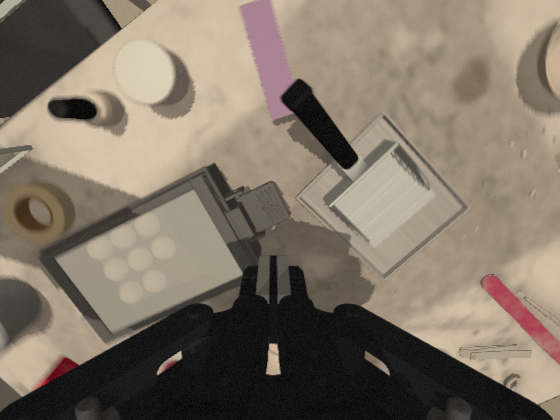

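Wrist view: latch pad around (266,204) at the end of the bin. Eight balls at about (100–163, 228–292). The scoop is in its tray, corners (383,115), (466,207), (383,277), (297,195), with the handle top at (297,92).

```bash
python3 - <<'E'
from h import *
p,P=load("wrist")
g=lambda u,v,s=2:(np.nanmedian(P[v-s:v+s+1,u-s:u+s+1].reshape(-1,3),0)*1000).round(1).tolist()
for n,u,v in(('pad',266,204),('pad far',280,200),('pad near',254,210),('hook',236,213),('trayc',383,120),('trayc',302,196),('trayc',383,271),('trayc',460,207),('handle top',297,92),('handle mid',320,130),('handle low',347,161),('scoop lip?',372,240),('scoop lip?',430,190)): print(n,g(u,v))
# lid/rim boundary: points z 52..70 within bin area, excluding latch
z=P[...,2]; 
with np.errstate(invalid='ignore'): k=(z>.054)&(z<.068)
k[:,:40]=0;k[:,225:]=0;k[:170]=0;k[345:]=0
n,l,st,c=cv2.connectedComponentsWithStats(k.astype(np.uint8)); i=1+st[1:,4].argmax(); print(st[i])
A=P[l==i][:,:2]*1000
r=cv2.minAreaRect(A.astype(np.float32)); print(r, 'corners',cv2.boxPoints(r).round())
E
```

```text
pad [490.4, 365.2, 50.5]
pad far [494.3, 377.4, 49.8]
pad near [489.5, 353.4, 50.2]
hook [479.5, 343.3, 68.1]
trayc [491.2, 496.6, 3.7]
trayc [513.9, 392.9, 3.5]
trayc [635.8, 423.9, 3.1]
trayc [612.5, 524.5, 2.8]
handle top [426.4, 430.9, 118.7]
handle mid [455.4, 433.3, 97.8]
handle low [493.4, 442.8, 58.5]
scoop lip? [595.2, 430.6, 5.2]
scoop lip? [578.6, 505.9, 4.1]
[   40   170   185   173 20069]
((476.28546142578125, 247.00363159179688), (178.91275024414062, 107.98086547851562), 83.15731048583984) corners [[412. 165.]
 [519. 152.]
 [541. 329.]
 [433. 342.]]
```

Emit:
play_rows(
  increments=[
    [[2,3,40],[0,0,-8],1],
    [[2,3,80],[0,0,-16],1],
    [[2,3,112],[0,0,-25],1],
    [[2,3,122],[0,0,-25],1],
    [[2,3,128],[0,0,-25],1],
    [[2,3,132],[0,0,-25],1],
    [[2,3,135],[0,0,-25],1],
    [[2,3,137],[0,0,-25],1],
  ],
)

```text
time: 4.85
ee_pos: [0.492, 0.3793, 0.0646]
tcp_rot: [179.8, 0.1, 172.2]
wrist_force: [0.5, 2.4, 3.6]
opening: -0.0
grasp_force: 1.9
```

Emit:
play_rows(
  increments=[
    [[0,-2,3],[0,0,0],1],
    [[0,-2,5],[0,0,0],1],
    [[0,-2,6],[0,0,0],1],
    [[0,0,-10],[0,0,0],1],
    [[0,20,-50],[0,0,0],1],
    [[0,40,-90],[0,0,0],0],
  ],
)

```text
time: 5.45
ee_pos: [0.4961, 0.4175, 0.1537]
tcp_rot: [-179.9, -0.1, 172.2]
wrist_force: [0.5, 1.0, 0.9]
opening: 0.0131
grasp_force: 0.0
```

```bash
python3 - <<'E'
from h import *
o=telemetry.get_obs(); print(o["time"],o["q"].round(1),o["ee_pos"],o["tcp_rot"])
p,P=snap("wrist"); s,S=snap("side"); save(np.hstack([cv2.resize(p,(400,300)),cv2.resize(s,(400,300))]),'w2.png')
G=np.array([.455,.433,.099])
T=toolB(12.5,30)
zt=T.apply([0,0,1]); print(zt)
print(rel([(G-.09*zt,T),(G,T)]))
E
```

```text
5.45 [40.1 17.9 14.4 86.6 -0.  47.9] [0.49606635 0.41750244 0.15365396] [-1.79908083e+02 -6.64834620e-02  1.72160930e+02]
[ 0.488148    0.10821981 -0.8660254 ]
[[[86, -9, -18], [-5.0, -29.3, -19.8]], [[45, 6, 60], [-5.0, -29.3, -19.8]]]
```

View pics/w2.png

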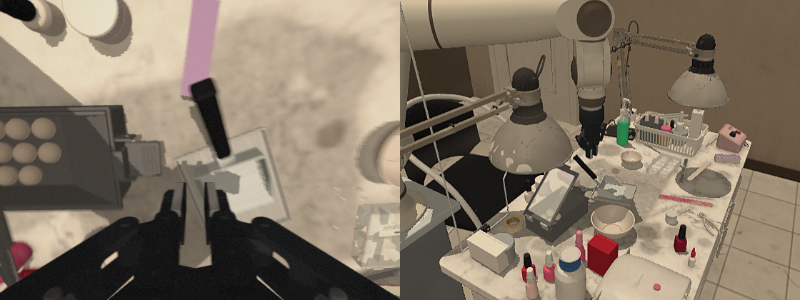

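The lid is swinging open (side view), the balls are still in the bin, and the handle is clear. Now the grip approach.

Emit:
play_rows(
  increments=[
    [[15,-2,-20],[-1,-6,-4],0],
    [[40,-5,-30],[-2,-12,-8],0],
    [[70,-9,-28],[-3,-18,-12],0],
    [[86,-9,-20],[-4,-24,-16],0],
    [[86,-9,-18],[-5,-29.3,-19.8],0],
    [[70,-4,11],[-5,-29.3,-19.8],0],
    [[54,3,42],[-5,-29.3,-19.8],0],
    [[45,6,60],[-5,-29.3,-19.8],0],
    [[45,6,60],[-5,-29.3,-19.8],0],
  ],
  grip_force=80,
)

```text
time: 6.45
ee_pos: [0.4521, 0.4281, 0.0891]
tcp_rot: [-179.5, 29.3, -167.4]
wrist_force: [-1.1, -0.2, -0.1]
opening: 0.0855
grasp_force: 0.0
```

```bash
python3 - <<'E'
from h import *
o=telemetry.get_obs(); print(o["time"],o["q"].round(1),o["ee_pos"],o["tcp_rot"],o["wrist_force"])
p,P=snap("wrist"); save(p,'w3.png')
print(rel([([.455,.433,.099],toolB(12.5,30))]))
E
```

```text
6.45 [ 51.1  -6.3 -24.1  48.8 -18.1  34.8] [0.45209453 0.42814279 0.08911845] [-179.53103959   29.31967095 -167.40171468] [-1.05273642 -0.22265916 -0.09362083]
[[[-7, 3, -5], [-0.3, -0.6, 0.1]]]
```

View pics/w3.png

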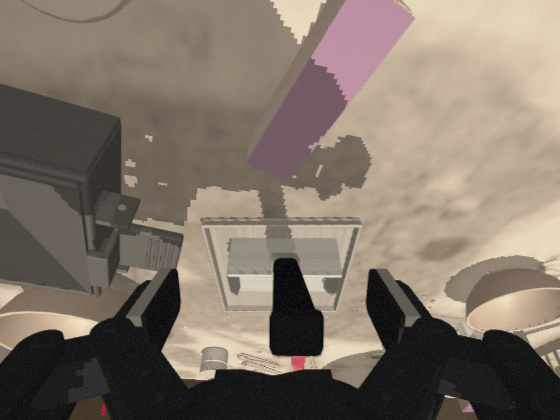

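Handle sits between the open fingers at u≈290, with the gap centre at 273, about 5 mm towards +y. I shift over and close.

Emit:
play_rows(
  increments=[
    [[-7,5,-5],[0,0,0],0],
    [[-7,5,-5],[0,0,0],0.5],
    [[-7,5,-5],[0,0,0],0.8],
    [[-7,5,-5],[0,0,0],1],
    [[-7,5,-5],[0,0,0],1],
    [[-7,5,-5],[0,0,0],1],
    [[-7,5,-5],[0,0,0],1],
    [[-7,5,-5],[0,0,0],1],
  ],
  grip_force=80,
)

```text
time: 7.3
ee_pos: [0.4551, 0.4359, 0.1009]
tcp_rot: [-179.8, 29.6, -167.4]
wrist_force: [-2.7, -0.4, 3.6]
opening: 0.0145
grasp_force: 78.2
```

```bash
python3 - <<'E'
from h import *
o=telemetry.get_obs(); print(o["time"],o["q"].round(1),o["ee_pos"],o["tcp_rot"],o["wrist_force"],o["opening"],o["grasp_force"])
up=[o["ee_pos"][0]+.0,o["ee_pos"][1],o["ee_pos"][2]+.06]
print(rel([(up,R.from_euler('xyz',o["tcp_rot"],degrees=True))]))
E
```

```text
7.3 [ 51.3  -5.8 -22.4  49.7 -18.2  35. ] [0.45507514 0.43588392 0.10094353] [-179.7881038    29.56698288 -167.44011206] [-2.69436397 -0.44049086  3.61580028] 0.014479311188531204 78.15017580986023
[[[-30, 0, -52], [0.0, 0.0, 0.0]]]
```

Emit:
play_rows(
  increments=[
    [[-8,0,-13],[0,0,0],1],
    [[-16,0,-27],[0,0,0],1],
    [[-24,0,-42],[0,0,0],1],
    [[-30,0,-52],[0,0,0],1],
    [[-30,0,-52],[0,0,0],1],
  ],
)

```text
time: 7.8
ee_pos: [0.4561, 0.4365, 0.1625]
tcp_rot: [-179.9, 29.7, -167.5]
wrist_force: [-0.1, 0.2, -0.8]
opening: 0.0144
grasp_force: 78.1
```

```bash
python3 - <<'E'
from h import *
z=np.load('last_wrist.npz')
# ball positions from w1 rays
o=dict(ee_pos=[0.49198064,0.37270884,0.19848387],tcp_rot=[-179.862624,-0.0521716,147.376842])
f,cx,cy,c=K("wrist"); H=np.array(c["hand_eye"]); Rt=R.from_euler('xyz',o["tcp_rot"],degrees=True).as_matrix()
C=np.array([.4765,.2475]); a=np.radians(83.2); bx=-np.array([np.cos(a),np.sin(a)]); by=np.array([-bx[1],bx[0]])
org=Rt@H[:3,3]+o["ee_pos"]
for u,v in((100,247),(123,236),(148,228),(163,247),(116,269),(141,260),(130,292),(155,280)):
    d=Rt@H[:3,:3]@np.array([(u-cx)/f,(v-cy)/f,1]); t=(.019-org[2])/d[2]; q=(org+t*d)[:2]-C
    print(u,v,(q@bx*1000).round(),(q@by*1000).round())
ob=telemetry.get_obs(); print(ob["time"],ob["ee_pos"],ob["tcp_rot"],ob["wrist_force"])
R0=R.from_euler('xyz',ob["tcp_rot"],degrees=True); p0=np.array(ob["ee_pos"])
# nominal scoop-in-tool: scoop frame level yaw 12.44
S0=R.from_euler('z',12.5,degrees=True)
og=p0-S0.apply([-.118,0,.098]); print('nominal origin',og.round(4))
M=None
for n in("top","side"):
    p,P=snap(n); Q=(P-og)@S0.as_matrix()*1000
    with np.errstate(invalid='ignore'): k=(np.abs(Q[...,1])<60)&(Q[...,0]>-60)&(Q[...,0]<70)&(Q[...,2]>-22)&(Q[...,2]<50)
    A=Q[k]; print(n,k.sum(),np.percentile(A,[1,5,50,95,99],axis=0).round().tolist())
    fl=A[(np.abs(A[:,1])<35)&(A[:,0]>-30)&(A[:,0]<35)&(A[:,2]<12)]
    if len(fl): print('floor plane',np.linalg.lstsq(np.c_[fl[:,:2],np.ones(len(fl))],fl[:,2],rcond=None)[0].round(3),len(fl))
    for y in(-30,0,30): 
        b=A[np.abs(A[:,1]-y)<8]; print(y,'x range',np.percentile(b[:,0],[1,99]).round() if len(b) else None)
    save(p,n+'4.png')
E
```

```text
100 247 59.0 -25.0
123 236 31.0 -25.0
148 228 4.0 -21.0
163 247 1.0 3.0
116 269 59.0 3.0
141 260 29.0 6.0
130 292 61.0 33.0
155 280 29.0 32.0
7.8 [0.45607656 0.4364983  0.16251499] [-179.85181372   29.67314304 -167.49672196] [-0.09729382  0.17303372 -0.76768639]
nominal origin [0.5713 0.462  0.0645]
top 1120 [[-56.0, -40.0, -1.0], [-53.0, -38.0, 0.0], [-17.0, 2.0, 4.0], [18.0, 39.0, 34.0], [25.0, 41.0, 37.0]]
floor plane [-0.007 -0.013  3.236] 636
-30 x range [-54.  16.]
0 x range [-59.  21.]
30 x range [-54.  27.]
side 1023 [[-57.0, -45.0, -2.0], [-52.0, -44.0, -1.0], [-21.0, 4.0, 5.0], [21.0, 39.0, 31.0], [26.0, 41.0, 33.0]]
floor plane [-0.026  0.002  0.557] 319
-30 x range [-53.  26.]
0 x range [-59.  25.]
30 x range [-52.  24.]
```

The clouds show the scoop held level, but the TCP sits about 9 mm forward of the handle's centre line because I measured its upper face. That leaves only partial pad overlap, so I set the scoop back and regrip deeper with more force before scooping.

Emit:
play_rows(
  increments=[
    [[10,0,18],[0,0,0],1],
    [[20,0,35],[0,0,0],1],
    [[27,0,47],[0,0,0],1],
    [[31,0,53],[0,0,0],1],
    [[31,0,53],[0,0,0],0.6],
    [[31,0,53],[0,0,0],0.6],
    [[31,0,53],[0,0,0],0.6],
    [[39,0,55],[0,0,0],0.6],
    [[39,0,55],[0,0,0],1],
    [[39,0,55],[0,0,0],1],
    [[39,0,55],[0,0,0],1],
    [[39,0,55],[0,0,0],1],
    [[39,0,55],[0,0,0],1],
    [[31,0,41],[0,0,0],1],
    [[23,0,27],[0,0,0],1],
    [[14,0,12],[0,0,0],1],
    [[9,0,3],[0,0,0],1],
    [[9,0,3],[0,0,0],1],
  ],
  grip_force=110,
)

```text
time: 9.7
ee_pos: [0.4499, 0.4352, 0.1556]
tcp_rot: [-179.9, 29.7, -167.5]
wrist_force: [0.4, 1.0, -0.9]
opening: 0.0148
grasp_force: 107.1
```

```bash
cat > m.py <<'E'
from h import *
def meas(names=("top","side")):
    ob=telemetry.get_obs(); print(ob["time"],ob["q"].round(1),ob["ee_pos"].round(4),ob["tcp_rot"].round(1),ob["wrist_force"].round(1),ob["opening"])
    p0=np.array(ob["ee_pos"]); R0=R.from_euler('xyz',ob["tcp_rot"],degrees=True)
    S0=R0*toolB(0,30).inv()   # scoop axes if held exactly as nominal in the tool... expressed in world
    S0=R0*toolB(0,30).inv() if False else R.from_matrix((R0.as_matrix())@(toolB(0,30).as_matrix().T))
    og=p0-S0.apply([-.116,0,.096]); print('nominal origin',og.round(4),S0.as_euler('zyx',degrees=True).round(1))
    for n in names:
        p,P=snap(n); Q=(P-og)@S0.as_matrix()*1000
        with np.errstate(invalid='ignore'): k=(np.abs(Q[...,1])<55)&(Q[...,0]>-70)&(Q[...,0]<70)&(Q[...,2]>-22)&(Q[...,2]<50)
        A=Q[k]; print(n,k.sum(),np.percentile(A,[1,5,50,95,99],axis=0).round().tolist())
        fl=A[(np.abs(A[:,1])<35)&(A[:,0]>-30)&(A[:,0]<30)&(np.abs(A[:,2])<14)]
        if len(fl)>50: print('floor',np.linalg.lstsq(np.c_[fl[:,:2],np.ones(len(fl))],fl[:,2],rcond=None)[0].round(3),len(fl))
        for y in(-30,0,30):
            b=A[np.abs(A[:,1]-y)<8]; print(y,np.percentile(b[:,0],[1,99]).round() if len(b) else None,end=' ')
        print()
E
python3 -c "
from m import *
meas()"
```

```text
9.7 [ 51.8  -7.7 -18.   56.  -18.4  35.4] [0.4499 0.4352 0.1556] [-179.9   29.7 -167.5] [ 0.4  1.  -0.9] 0.014777878602276072
nominal origin [0.5627 0.4599 0.0589] [12.4  0.3 -0.2]
top 1117 [[-53.0, -40.0, 6.0], [-43.0, -39.0, 7.0], [-8.0, 1.0, 11.0], [27.0, 39.0, 41.0], [36.0, 41.0, 48.0]]
floor [1.1000e-02 6.0000e-03 1.0275e+01] 683
-30 [-44.  39.] 0 [-54.  29.] 30 [-43.  37.] 
side 1090 [[-63.0, -45.0, 5.0], [-52.0, -43.0, 6.0], [-13.0, 3.0, 12.0], [31.0, 39.0, 40.0], [36.0, 41.0, 48.0]]
floor [-1.000e-03  3.000e-03  7.745e+00] 301
-30 [-43.  37.] 0 [-63.  36.] 30 [-42.  36.]
```

```bash
cat > s.py <<'E'
from h import *
G=np.array([-.113,0,.088]); C=np.array([.4765,.2475]); HB=-96.8
bx=np.array([np.cos(np.radians(HB)),np.sin(np.radians(HB))])
def pose(lip,heading,th):
    S=R.from_euler('z',heading,degrees=True)*R.from_euler('y',th,degrees=True)
    return np.array(lip)+S.apply(G-np.array([.04,0,0])), S*toolB(0,30)
def binpose(lx,lz,th,dh=0): return pose([*(C+bx*lx/1000),lz/1000],HB+dh,th)
E
python3 - <<'E'
from s import *
p1,R1=binpose(-30,100,35); print('end tcp',p1)
o=telemetry.get_obs(); p0=np.array(o["ee_pos"]); 
T=[]
N=14
for i in range(1,N+1):
    t=i/N; h=12.4+t*(HB-12.4); th=35*t; Rt=R.from_euler('z',h,degrees=True)*R.from_euler('y',th,degrees=True)*toolB(0,30)
    s=min(1,max(0,(t-.2)/.8)); p=p0+(p1-p0)*s; p[2]=p0[2]+(p1[2]-p0[2])*min(1,t/.4)
    T.append((p,Rt))
for r in rel(T): print(r)
E
```

```text
end tcp [0.48891531 0.35161793 0.25984257]
[[-9, 0, -17], [3.5, 2.0, 7.0]]
[[-19, 0, -33], [7.0, 4.5, 14.0]]
[[-29, -2, -50], [10.1, 7.0, 21.2]]
[[-40, -10, -65], [12.9, 9.4, 28.5]]
[[-51, -18, -81], [15.4, 11.6, 36.0]]
[[-58, -26, -90], [17.6, 13.8, 43.5]]
[[-59, -34, -89], [19.5, 15.8, 51.3]]
[[-61, -42, -88], [21.0, 17.7, 59.1]]
[[-63, -50, -87], [22.2, 19.3, 67.0]]
[[-64, -58, -86], [23.1, 20.7, 75.1]]
[[-66, -66, -85], [23.7, 21.9, 83.2]]
[[-67, -74, -84], [23.9, 22.8, 91.4]]
[[-69, -82, -83], [23.8, 23.3, 99.7]]
[[-71, -90, -82], [23.3, 23.5, 108.0]]
```

Emit:
play_rows(
  increments=[
    [[-9,0,-17],[3.5,2,7],1],
    [[-19,0,-33],[7,4.5,14],1],
    [[-29,-2,-50],[10,7,21],1],
    [[-40,-10,-65],[13,9.4,28.5],1],
    [[-51,-18,-81],[15.4,11.6,36],1],
    [[-58,-26,-90],[17.6,13.8,43.5],1],
    [[-59,-34,-89],[19.5,15.8,51.3],1],
    [[-61,-42,-88],[21,17.7,59],1],
    [[-63,-50,-87],[22,19.3,67],1],
    [[-64,-58,-86],[23,20.7,75],1],
    [[-66,-66,-85],[23.7,21.9,83],1],
    [[-67,-74,-84],[23.9,22.8,91.4],1],
    [[-69,-82,-83],[23.8,23.3,99.7],1],
    [[-71,-90,-82],[23.3,23.5,108],1],
    [[-71,-90,-82],[23.3,23.5,108],1],
    [[-71,-90,-82],[23.3,23.5,108],1],
  ],
)

```text
time: 11.4
ee_pos: [0.4893, 0.3514, 0.2597]
tcp_rot: [-180.0, -5.0, 83.3]
wrist_force: [0.6, 0.6, -1.1]
opening: 0.0146
grasp_force: 107.4
```

```bash
python3 - <<'E'
from s import *
from m import meas
meas(("side","top"))
for w in((-30,60,36),(-25,30,37),(-12,8,37),(-5,6.5,35),(0,6,32)): print(w,rel([binpose(*w)]))
p,P=snap("wrist"); s,_=load("side"); save(np.hstack([cv2.resize(p,(400,300)),s[180:330,140:340].repeat(2,0).repeat(2,1)]),'w5.png')
E
```

```text
11.4 [ 34.    9.3  15.7  93.2   3.8 130.8] [0.4893 0.3514 0.2597] [-180.    -5.    83.3] [ 0.6  0.6 -1.1] 0.014642645140719193
nominal origin [0.4847 0.3116 0.1145] [-95.5  -3.8  34.8]
side 1492 [[-57.0, -40.0, 6.0], [-45.0, -38.0, 8.0], [-5.0, 1.0, 11.0], [35.0, 42.0, 41.0], [38.0, 43.0, 48.0]]
floor [5.0000e-03 7.0000e-03 1.0137e+01] 636
-30 [-39.  38.] 0 [-56.  39.] 30 [-42.  39.] 
top 870 [[-52.0, -41.0, 6.0], [-45.0, -40.0, 8.0], [-0.0, -10.0, 12.0], [33.0, 39.0, 39.0], [39.0, 41.0, 42.0]]
floor [0.0000e+00 5.0000e-03 1.0233e+01] 342
-30 [-46.  37.] 0 [-55.  38.] 30 [-13.  37.] 
(-30, 60, 36) [[[-7, 0, 38], [-0.0, 1.0, 0.2]]]
(-25, 30, 37) [[[-17, 0, 66], [-0.0, 2.0, 0.2]]]
(-12, 8, 37) [[[-32, 0, 87], [-0.0, 2.0, 0.2]]]
(-5, 6.5, 35) [[[-33, 0, 91], [-0.0, 0.0, 0.2]]]
(0, 6, 32) [[[-31, 0, 96], [-0.0, -3.0, 0.2]]]
```

View pics/w5.png

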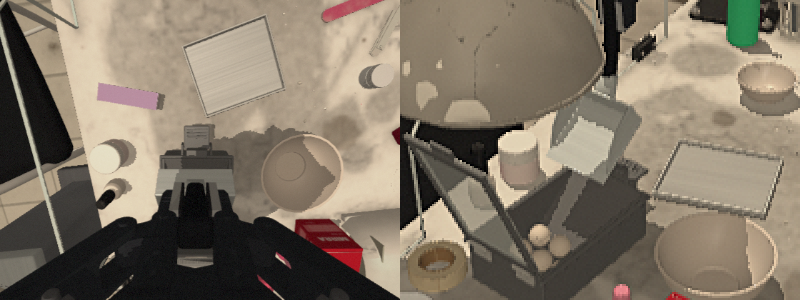

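Scoop nose-down over the bin, heading to its far end, with the lid open and the balls visible at the far end of the bin. Going in.

Emit:
play_rows(
  increments=[
    [[-3,0,19],[0,0.5,0],1],
    [[-7,0,38],[0,1,0],1],
    [[-12,0,54],[0,1.5,0.2],1],
    [[-17,0,66],[0,2,0.2],1],
    [[-25,0,77],[0,2,0.2],1],
    [[-32,0,86],[0,2,0.2],1],
    [[-33,0,90],[0,0,0.2],1],
    [[-31,0,95],[0,-3,0.2],1],
    [[-31,0,95],[0,-3,0.2],1],
  ],
)

```text
time: 12.45
ee_pos: [0.4867, 0.3304, 0.1623]
tcp_rot: [-180.0, -1.9, 83.1]
wrist_force: [-0.2, 0.4, -1.3]
opening: 0.0147
grasp_force: 107.5
```

```bash
sed -i 's/G=np.array.*\[-.113,0,.088\]); C/G=np.array([-.1145,0,.0872]); C/' s.py; python3 - <<'E'
from s import *
o=telemetry.get_obs(); print(o["time"],o["ee_pos"],o["tcp_rot"],o["wrist_force"],o["opening"])
p=np.array(o["ee_pos"]);R0=R.from_euler('xyz',o["tcp_rot"],degrees=True)
S=R0*toolB(0,30).inv(); l=p-S.apply(G-np.array([.04,0,0])); print('lip binx',(l[:2]-C)@bx*1000,'biny',(l[:2]-C)@np.array([-bx[1],bx[0]])*1000,'z',l[2]*1000)
for w in((10,6.5,29),(20,6.5,26),(30,6.5,22),(40,6.5,18.5),(50,6.5,15),(58,6.5,12),(66,6.5,8),(71,6.5,5),(75,6.5,3)): print(w,rel([binpose(*w)]))
E
```

```text
12.45 [0.48672717 0.33040394 0.16229476] [-179.96959184   -1.89038836   83.08207217] [-0.19208109  0.40807086 -1.32771984] 0.014672952447192215
lip binx 1.5803844201327406 biny 0.0828151394229026 z 6.63500393860944
(10, 6.5, 29) [[[-1, 0, 5], [-0.0, -2.9, -0.1]]]
(20, 6.5, 26) [[[-3, 0, 10], [-0.0, -5.9, -0.1]]]
(30, 6.5, 22) [[[-4, 0, 17], [-0.0, -9.9, -0.1]]]
(40, 6.5, 18.5) [[[-5, 0, 24], [-0.0, -13.4, -0.1]]]
(50, 6.5, 15) [[[-8, 0, 31], [-0.0, -16.9, -0.1]]]
(58, 6.5, 12) [[[-10, 0, 38], [-0.0, -19.9, -0.1]]]
(66, 6.5, 8) [[[-10, 0, 48], [-0.1, -23.9, -0.1]]]
(71, 6.5, 5) [[[-10, 0, 55], [-0.1, -26.9, -0.1]]]
(75, 6.5, 3) [[[-11, 0, 60], [-0.1, -28.9, -0.1]]]
```

Emit:
play_rows(
  increments=[
    [[-1,0,3],[0,-1.5,0],1],
    [[-1,0,5],[0,-2.9,0],1],
    [[-2,0,8],[0,-4.4,0],1],
    [[-3,0,10],[0,-5.9,0],1],
    [[-4,0,14],[0,-7.9,0],1],
    [[-4,0,17],[0,-9.9,0],1],
    [[-5,0,21],[0,-11.7,0],1],
    [[-5,0,24],[0,-13.4,0],1],
    [[-5,0,24],[0,-13.4,0],1],
  ],
)

```text
time: 13.35
ee_pos: [0.4861, 0.3256, 0.1377]
tcp_rot: [-179.9, 11.5, 83.0]
wrist_force: [-0.0, 0.2, -0.7]
opening: 0.0145
grasp_force: 107.8
```

```bash
python3 - <<'E'
from s import *
o=telemetry.get_obs(); print(o["time"],o["ee_pos"],o["tcp_rot"],o["wrist_force"],o["opening"])
p=np.array(o["ee_pos"]);R0=R.from_euler('xyz',o["tcp_rot"],degrees=True)
S=R0*toolB(0,30).inv(); l=p-S.apply(G-np.array([.04,0,0])); print('lip binx',(l[:2]-C)@bx*1000,'z',l[2]*1000)
for w in((50,6.5,15),(58,6.5,12),(66,6.5,8),(71,6.5,5),(75,6.5,3)): print(w,rel([binpose(*w)]))
s,_=snap("side"); t,_=snap("top"); save(np.hstack([cv2.resize(s[230:345,165:285],(400,383)),cv2.resize(t[190:280,280:380],(400,383))]),'s6.png')
E
```

```text
13.35 [0.48607961 0.32557402 0.1377046 ] [-179.94099627   11.50773141   83.03717228] [-0.048832    0.1825959  -0.71891302] 0.014521506548741583
lip binx 40.20479400586145 z 6.003326529034764
(50, 6.5, 15) [[[-1, 0, 7], [-0.1, -3.5, -0.2]]]
(58, 6.5, 12) [[[-1, 0, 14], [-0.1, -6.5, -0.2]]]
(66, 6.5, 8) [[[1, 0, 24], [-0.1, -10.5, -0.2]]]
(71, 6.5, 5) [[[3, 0, 31], [-0.1, -13.5, -0.1]]]
(75, 6.5, 3) [[[3, 0, 36], [-0.1, -15.5, -0.1]]]
```

View pics/s6.png

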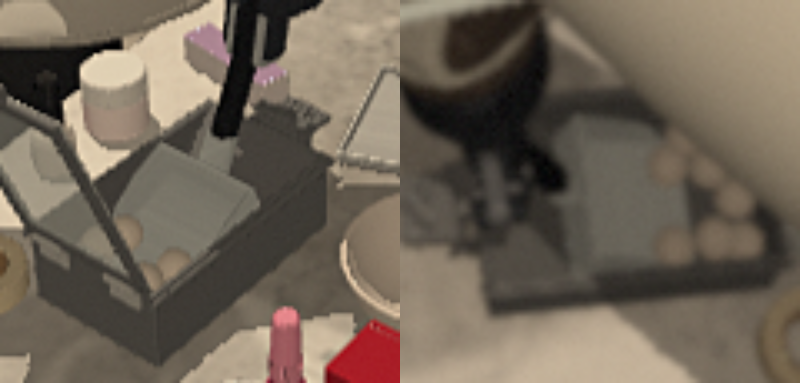

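The scoop is in the bin with its lip at mid-floor and the balls packed ahead of it against the end wall. Forces are low, so I push on.

Emit:
play_rows(
  increments=[
    [[-1,0,4],[0,-1.8,0],1],
    [[-1,0,7],[0,-3.5,0],1],
    [[-1,0,11],[0,-5,0],1],
    [[-1,0,14],[0,-6.5,0],1],
    [[0,0,19],[0,-8.5,0],1],
    [[1,0,24],[0,-10.5,0],1],
    [[2,0,28],[0,-12,0],1],
    [[3,0,31],[0,-13.5,0],1],
    [[3,0,31],[0,-13.5,0],1],
  ],
)

```text
time: 14.35
ee_pos: [0.4867, 0.3261, 0.1085]
tcp_rot: [179.8, 24.6, 83.0]
wrist_force: [2.4, 10.0, 3.0]
opening: 0.0145
grasp_force: 108.5
```

```bash
python3 - <<'E'
from s import *
o=telemetry.get_obs(); print(o["time"],o["ee_pos"],o["tcp_rot"],o["wrist_force"],o["opening"])
p=np.array(o["ee_pos"]);R0=R.from_euler('xyz',o["tcp_rot"],degrees=True)
S=R0*toolB(0,30).inv(); l=p-S.apply(G-np.array([.04,0,0])); print('lip binx',(l[:2]-C)@bx*1000,'z',l[2]*1000)
for w in((75,6.5,3),(75,9,0),(75,19,-6),(75,30,-12),(74,42,-16),(72,70,-18),(70,110,-18),(60,150,-18),(45,180,-18)): print(w,rel([binpose(*w)]))
s,_=snap("side"); t,_=snap("top"); save(np.hstack([cv2.resize(s[230:345,165:285],(400,383)),cv2.resize(t[190:280,280:380],(400,383))]),'s7.png')
E
```

```text
14.35 [0.48669358 0.32610653 0.10853497] [179.80430958  24.55287749  82.99533028] [2.35997396 9.99819819 2.95072426] 0.01446495884555147
lip binx 66.26470487840048 z 7.063319424410464
(75, 6.5, 3) [[[-1, -1, 8], [0.1, -2.4, -0.2]]]
(75, 9, 0) [[[5, -1, 11], [0.1, -5.4, -0.2]]]
(75, 19, -6) [[[16, -1, 14], [0.1, -11.4, -0.2]]]
(75, 30, -12) [[[24, -1, 17], [0.1, -17.4, -0.2]]]
(74, 42, -16) [[[28, -1, 15], [0.1, -21.4, -0.2]]]
(72, 70, -18) [[[22, -1, -6], [0.1, -23.4, -0.2]]]
(70, 110, -18) [[[7, -1, -44], [0.1, -23.4, -0.2]]]
(60, 150, -18) [[[0, -1, -84], [0.1, -23.4, -0.2]]]
(45, 180, -18) [[[1, -1, -118], [0.1, -23.4, -0.2]]]
```

View pics/s7.png

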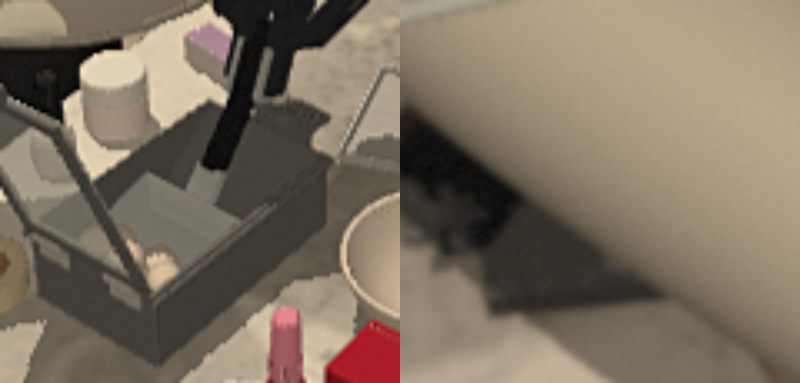

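```bash
python3 - <<'E'
from s import *
p,Rt=binpose(71,6.5,5); o=dict(ee_pos=p,tcp_rot=Rt.as_euler('xyz',degrees=True))
for w in((75,6.5,3),(78,7,1),(80,8,0),(81,11,-2),(80,19,-7),(78,32,-13),(75,45,-17),(73,60,-18),(72,80,-18)): print(w,rel([binpose(*w)],o))
E
```

```text
(75, 6.5, 3) [[[2, 0, 5], [0.0, -2.0, 0.0]]]
(78, 7, 1) [[[4, 0, 9], [0.0, -4.0, 0.0]]]
(80, 8, 0) [[[4, 0, 11], [0.0, -5.0, 0.0]]]
(81, 11, -2) [[[7, 0, 12], [0.0, -7.0, 0.0]]]
(80, 19, -7) [[[16, 0, 15], [0.0, -12.0, 0.0]]]
(78, 32, -13) [[[26, 0, 15], [0.0, -18.0, 0.0]]]
(75, 45, -17) [[[31, 0, 12], [0.0, -22.0, 0.0]]]
(73, 60, -18) [[[28, 0, 0], [0.0, -23.0, 0.0]]]
(72, 80, -18) [[[21, 0, -19], [0.0, -23.0, 0.0]]]
```

Emit:
play_rows(
  increments=[
    [[1,0,3],[0,-1,0],1],
    [[2,0,5],[0,-2,0],1],
    [[3,0,7],[0,-3,0],1],
    [[4,0,9],[0,-4,0],1],
    [[4,0,11],[0,-5,0],1],
    [[4,0,11],[0,-5,0],1],
    [[7,0,12],[0,-7,0],1],
  ],
)

```text
time: 15.15
ee_pos: [0.4863, 0.3237, 0.0945]
tcp_rot: [179.9, 31.8, 82.9]
wrist_force: [0.8, 4.6, -4.4]
opening: 0.0145
grasp_force: 107.3
```

```bash
python3 - <<'E'
from s import *
o=telemetry.get_obs(); print(o["time"],o["ee_pos"],o["tcp_rot"],o["wrist_force"],o["opening"])
p=np.array(o["ee_pos"]);R0=R.from_euler('xyz',o["tcp_rot"],degrees=True)
S=R0*toolB(0,30).inv(); l=p-S.apply(G-np.array([.04,0,0])); print('lip binx',(l[:2]-C)@bx*1000,'z',l[2]*1000)
s,P=snap("side"); Q=P.copy(); by=np.array([-bx[1],bx[0]])
X=(P[...,:2]-C)@bx*1000; Y=(P[...,:2]-C)@by*1000; Z=P[...,2]*1000
# brightness/whiteness mask of balls within bin
with np.errstate(invalid='ignore'): k=(X>-20)&(X<84)&(np.abs(Y)<50)&(Z>6)&(Z<70)
import collections
hsv=cv2.cvtColor(s,cv2.COLOR_RGB2HSV)
k2=k&(s[...,0].astype(int)-s[...,2]>18)&(s[...,0]>110); print(k.sum(),k2.sum())
n,lab,st,c=cv2.connectedComponentsWithStats(k2.astype(np.uint8))
for i in range(1,n):
    if st[i,4]>8: print(st[i].tolist(),np.median(X[lab==i]).round(),np.median(Y[lab==i]).round(),np.median(Z[lab==i]).round())
ci=cv2.resize(s[230:345,165:285],(480,460)); save(ci,'s8.png')
E
```

```text
15.15 [0.48630161 0.3236923  0.0944582 ] [179.9414099   31.80305824  82.91950401] [ 0.78807208  4.59271104 -4.38031751] 0.014547454861890253
lip binx 80.34913872982993 z 12.162647187815761
1103 182
[207, 287, 6, 4, 10] 1.0 -30.0 38.0
[224, 295, 9, 7, 19] 1.0 26.0 39.0
[201, 298, 18, 19, 111] 45.0 12.0 34.0
```

```bash
python3 - <<'E'
from s import *
p,Rt=binpose(81,11,-2); o=dict(ee_pos=p,tcp_rot=Rt.as_euler('xyz',degrees=True))
for w in((79,16,-5),(78,23,-9),(77,31,-13),(76,42,-17),(75,55,-20),(74,70,-20),(73,90,-20),(70,115,-20),(65,140,-20),(60,160,-20)): print(w,rel([binpose(*w)],o))
E
```

```text
(79, 16, -5) [[[7, 0, 0], [0.0, -3.0, 0.0]]]
(78, 23, -9) [[[14, 0, 0], [0.0, -7.0, 0.0]]]
(77, 31, -13) [[[20, 0, 1], [0.0, -11.0, 0.0]]]
(76, 42, -17) [[[24, 0, 0], [0.0, -15.0, 0.0]]]
(75, 55, -20) [[[25, 0, -5], [0.0, -18.0, 0.0]]]
(74, 70, -20) [[[17, 0, -18], [0.0, -18.0, 0.0]]]
(73, 90, -20) [[[8, 0, -36], [0.0, -18.0, 0.0]]]
(70, 115, -20) [[[-3, 0, -59], [0.0, -18.0, 0.0]]]
(65, 140, -20) [[[-12, 0, -83], [0.0, -18.0, 0.0]]]
(60, 160, -20) [[[-18, 0, -102], [0.0, -18.0, 0.0]]]
```

Emit:
play_rows(
  increments=[
    [[4,0,0],[0,-1.5,0],1],
    [[7,0,0],[0,-3,0],1],
    [[11,0,0],[0,-5,0],1],
    [[14,0,0],[0,-7,0],1],
    [[17,0,0],[0,-9,0],1],
    [[20,0,1],[0,-11,0],1],
    [[22,0,0],[0,-13,0],1],
    [[24,0,0],[0,-15,0],1],
    [[25,0,-5],[0,-18,0],1],
    [[21,0,-11],[0,-18,0],1],
    [[17,0,-18],[0,-18,0],1],
    [[12,0,-27],[0,-18,0],1],
    [[8,0,-36],[0,-18,0],1],
    [[3,0,-47],[0,-18,0],1],
    [[-3,0,-59],[0,-18,0],1],
    [[-8,0,-71],[0,-18,0],1],
    [[-12,0,-83],[0,-18,0],1],
    [[-18,0,-102],[0,-18,0],1],
    [[-18,0,-102],[0,-18,0],1],
  ],
)

```text
time: 17.1
ee_pos: [0.481, 0.345, 0.1767]
tcp_rot: [178.8, 48.4, 82.9]
wrist_force: [-0.4, -0.0, -2.1]
opening: 0.0147
grasp_force: 107.9
```

```bash
python3 - <<'E'
from s import *
o=telemetry.get_obs(); print(o["time"],o["q"].round(1),o["ee_pos"],o["tcp_rot"],o["wrist_force"],o["opening"])
p=np.array(o["ee_pos"]);R0=R.from_euler('xyz',o["tcp_rot"],degrees=True)
S=R0*toolB(0,30).inv(); og=p-S.apply(G); print('lip',og+S.apply([.04,0,0]))
for n in("side","top"):
    s,P=snap(n); Q=(P-og)@S.as_matrix()*1000
    with np.errstate(invalid='ignore'):
        k=(np.abs(Q[...,0])<38)&(np.abs(Q[...,1])<37)&(Q[...,2]>6)&(Q[...,2]<60)
        B=(P[...,:2]-C)@bx*1000; Yb=(P[...,:2]-C)@np.array([-bx[1],bx[0]])*1000
        kb=(B>-40)&(B<78)&(np.abs(Yb)<46)&(P[...,2]>.012)&(P[...,2]<.05)&((P[...,2]*1000-5)>np.maximum(0,(-10-B)*.714)+5)
    for nm,kk in(('in scoop',k),('in bin',kb)):
        a,l,st,c=cv2.connectedComponentsWithStats(kk.astype(np.uint8))
        print(n,nm,kk.sum(),[(st[i].tolist(),np.nanmedian(Q[l==i] if nm=='in scoop' else np.c_[B[l==i],Yb[l==i],P[l==i][:,2]*1000],axis=0).round().tolist()) for i in range(1,a) if st[i,4]>15])
s,_=load("side"); t,_=load("top")
p8=np.array([og]) 
f,cx,cy,c=K("side"); im,_=cv2.projectPoints(p8,np.array(c["rvec"],float),np.array(c["tvec"],float),np.array([[f,0,cx],[0,f,cy],[0,0,1.]]),None); print('scoop px',im)
u,v=im.ravel().astype(int); y0=max(0,v-60); x0=max(0,u-70)
a=cv2.resize(s[y0:y0+130,x0:x0+130],(400,400)); b=cv2.resize(s[230:345,165:285],(400,400)); save(np.hstack([a,b]),'s9.png')
E
```

```text
17.1 [ 47.3  48.6  47.2 130.5 -26.8 154.4] [0.48104341 0.34498337 0.17668873] [178.84533112  48.35662478  82.88992203] [-0.37157241 -0.02549431 -2.14328722] 0.014728257098094766
lip [0.46255166 0.17186396 0.14260332]
side in scoop 632 [([180, 244, 49, 29, 625], [4.0, -0.0, 20.0])]
side in bin 153 [([196, 276, 21, 22, 148], [-5.0, -45.0, 34.0])]
top in scoop 435 [([341, 202, 31, 23, 376], [2.0, 18.0, 21.0]), ([367, 225, 11, 9, 59], [25.0, -25.0, 21.0])]
top in bin 0 []
scoop px [[[201.85537853 266.48604979]]]
```

```bash
python3 - <<'E'
from s import *
o=telemetry.get_obs(); p=np.array(o["ee_pos"]);R0=R.from_euler('xyz',o["tcp_rot"],degrees=True)
S=R0*toolB(0,30).inv(); og=p-S.apply(G)
H=np.full((17,13),np.nan)
for n in("side","top"):
    s,P=load(n); Q=((P-og)@S.as_matrix()*1000).reshape(-1,3); Q=Q[np.isfinite(Q[:,2])&(Q[:,2]>-5)&(Q[:,2]<70)]
    i=((Q[:,0]+42)//6).astype(int); j=((Q[:,1]+39)//6).astype(int); m=(i>=0)&(i<17)&(j>=0)&(j<13)
    for a,b,z in zip(i[m],j[m],Q[m,2]): H[a,b]=np.nanmax([H[a,b],z])
print('rows x -39..57 step 6 (lip at 40), cols y -36..36')
for i in range(17): print(-39+6*i,' '.join('%3.0f'%z if np.isfinite(z) else '  .' for z in H[i]))
E
```

```text
rows x -39..57 step 6 (lip at 40), cols y -36..36
-39  33  33  33  33  33  32  33  34  33  33  38  34  36
-33  29   .  24  33  27  21  30  25  28  28  20  34  32
-27  33   .  25  24   .   .   .   .  27  26  25   .  31
-21  31  24  26  24   .   .  19  23  27  27  24   3  30
-15  30  22  24  21  25  26  27  23  21  24  24  24  34
-9  29   .  23  20  22  27  27  24   5  27  27  28  32
-3  29  25  26  23  24  24  25  27  22  26  30  27  26
3  26  25  25  24  17  21  26  25  25  24  26  25  25
9  23  24  25  24  20  25  25  29  26  22  25  23  16
15   .   .  25  23   5  18  25  27  25  27  28  29  26
21   1  26  28  26  17   2  15  19  21  25  26  29  24
27  22  27  27  24  18   4   5   5   5  24  25  25  22
33  18  22  24  21   5   5   4   5   3  13  21  20  18
39   3   4  17  18   3   2   3   2   2   4   4   3   3
45   .   .   .   .   .   .   2   1   .   .   .   1   .
51   .   .   .   .   .   .   .   .   .   .   .   .   .
57   .   .   .   .   .   .   .   .   .   .   .   .   .
```

```bash
cat >> s.py <<'E'
B=np.array([.6484,.2855])
def dirv(h): return np.array([np.cos(np.radians(h)),np.sin(np.radians(h))])
E
python3 - <<'E'
from s import *
o=telemetry.get_obs(); p=np.array(o["ee_pos"]);R0=R.from_euler('xyz',o["tcp_rot"],degrees=True)
S=R0*toolB(0,30).inv(); l0=p-S.apply(G-np.array([.04,0,0])); print(S.as_euler('ZYX',degrees=True))
h1=-50; l1=np.r_[B-.025*dirv(h1),.12]; 
N=20; T=[]; 
for i in range(1,N+1):
    t=i/N; s=t*t*(3-2*t); h=HB+(h1-HB)*s; th=-18.4+4.4*min(1,s*2)
    # TCP path straight
    pa,_=pose(l0,HB,-18.4); pb,_=pose(l1,h1,-14); pp,Rt=pose(l0,h,th)
    q=pa+(pb-pa)*s; q[2]+=.02*np.sin(np.pi*s)
    T.append((q,Rt))
for r in rel(T): print(r)
print(pa,pb)
E
```

```text
[-96.49826244 -18.48921355   0.71023944]
[[0, 2, -1], [0.6, 0.2, -0.4]]
[[0, 3, -3], [-0.1, 0.3, -1.0]]
[[1, 4, -7], [-1.3, 0.6, -2.0]]
[[2, 5, -11], [-2.8, 1.0, -3.4]]
[[3, 7, -17], [-4.6, 1.5, -5.1]]
[[5, 8, -23], [-6.6, 2.0, -7.0]]
[[8, 10, -29], [-8.8, 2.6, -9.1]]
[[11, 12, -35], [-11.2, 3.3, -11.4]]
[[14, 15, -41], [-13.6, 3.9, -13.8]]
[[19, 17, -46], [-16.1, 4.6, -16.3]]
[[25, 19, -51], [-18.6, 4.6, -18.7]]
[[31, 21, -54], [-21.1, 4.6, -21.1]]
[[38, 23, -57], [-23.5, 4.6, -23.4]]
[[44, 25, -60], [-25.7, 4.6, -25.5]]
[[51, 27, -62], [-27.7, 4.5, -27.4]]
[[57, 28, -63], [-29.5, 4.5, -29.1]]
[[62, 29, -64], [-30.9, 4.5, -30.5]]
[[65, 30, -65], [-32.0, 4.5, -31.6]]
[[68, 31, -66], [-32.7, 4.5, -32.2]]
[[69, 31, -66], [-33.0, 4.5, -32.5]]
[0.48313173 0.34469688 0.17491016] [0.52240959 0.43564952 0.16723285]
```

Emit:
play_rows(
  increments=[
    [[0,1,-1],[0,0.2,-0.4],1],
    [[0,1,-3],[0,0.3,-1],1],
    [[1,2,-7],[-1.3,0.6,-2],1],
    [[2,4,-11],[-2.8,1,-3.4],1],
    [[3,6,-17],[-4.6,1.5,-5],1],
    [[5,8,-23],[-6.6,2,-7],1],
    [[8,10,-29],[-8.8,2.6,-9],1],
    [[11,12,-35],[-11.2,3.3,-11.4],1],
    [[14,15,-41],[-13.6,3.9,-13.8],1],
    [[19,17,-46],[-16,4.6,-16.3],1],
    [[25,19,-51],[-18.6,4.6,-18.7],1],
    [[31,21,-54],[-21,4.6,-21],1],
    [[38,23,-57],[-23.5,4.6,-23.4],1],
    [[44,25,-60],[-25.7,4.6,-25.5],1],
    [[51,27,-62],[-27.7,4.5,-27.4],1],
    [[57,28,-63],[-29.5,4.5,-29],1],
    [[62,29,-64],[-31,4.5,-30.5],1],
    [[65,30,-65],[-32,4.5,-31.6],1],
    [[68,31,-66],[-32.7,4.5,-32.2],1],
    [[69,31,-66],[-33,4.5,-32.5],1],
  ],
)

```text
time: 19.2
ee_pos: [0.5224, 0.4366, 0.1664]
tcp_rot: [-179.9, 44.0, 130.2]
wrist_force: [0.1, 0.7, -1.9]
opening: 0.0148
grasp_force: 107.8
```

```bash
cat > hm.py <<'E'
from s import *
def state():
    o=telemetry.get_obs(); p=np.array(o["ee_pos"]);R0=R.from_euler('xyz',o["tcp_rot"],degrees=True)
    S=R0*toolB(0,30).inv(); og=p-S.apply(G)
    print(o["time"],o["q"].round(1),p.round(4),o["wrist_force"].round(1),'scoop ypr',S.as_euler('ZYX',degrees=True).round(1),'lip',(og+S.apply([.04,0,0])).round(4)); return og,S
def hmap(names=("side","top")):
    og,S=state(); H=np.full((17,13),np.nan)
    for n in names:
        s,P=snap(n); Q=((P-og)@S.as_matrix()*1000).reshape(-1,3); Q=Q[np.isfinite(Q[:,2])&(Q[:,2]>-5)&(Q[:,2]<70)]
        i=((Q[:,0]+42)//6).astype(int); j=((Q[:,1]+39)//6).astype(int); m=(i>=0)&(i<17)&(j>=0)&(j<13)
        for a,b,z in zip(i[m],j[m],Q[m,2]): H[a,b]=np.nanmax([H[a,b],z])
    for i in range(17): print('%3d'%(-39+6*i),' '.join('%3.0f'%z if np.isfinite(z) else '  .' for z in H[i]))
E
python3 - <<'E'
from hm import *
hmap()
h=-50
for d,z,th in((25,.105,-8),(25,.09,-2),(25,.08,4),(25,.075,10),(25,.072,16),(25,.072,25),(25,.072,35),(25,.072,45),(25,.075,52)):
    q,Rt=pose(np.r_[B-d/1000*dirv(h),z],h,th); print(th,q.round(3),np.hypot(*q[:2]).round(3),rel([(q,Rt)]))
E
```

```text
19.2 [ 55.1  31.7  25.5  97.9 -42.1 110.4] [0.5224 0.4366 0.1664] [ 0.1  0.7 -1.9] scoop ypr [-49.9 -14.   -0.1] lip [0.6326 0.3057 0.1192]
-39  35  35  35  34  32  31  34  33  33  35  34  32  34
-33  32  31  27  24  28  25  24  31  28  25  29  26  31
-27  30  27  25  21   .  22  22  25  28  27  22   6  32
-21  30  24  22  19  27  26  24  25  25  24  23   3  30
-15  31  20  21  22  28  29  27  23  21  24  22  23  32
 -9  20  22  25  23  27  27  26  20   4  24  28  26  28
 -3  20  26  25  25  23  23  21  22  22  23  28  26  26
  3  24  25  26  23   2  20  29  24  27  24  24  25  24
  9  16  19  21  20   4  22  24  28  24  22  24  23  21
 15  24  28  25  21  14  18  25  23  22  23  24  26  23
 21  24  26  26  25  16  12  20  20  17  25  27  27  23
 27  22  26  24  22  17   4   5   4  12  26  27  23  22
 33  16  20  24  18   2   2   5   5   6  16  20  15   3
 39   3   2   0   1   2   3   2   4   2   1   2   3   3
 45   .   .   .   .   .   .   .   .  -0   .   .   0  -1
 51   .   .   .   .   .   .   .   .   .   .   .   .   .
 57   .   .   .   .   .   .   .   .   .   .   .   .   .
-8 [0.526 0.431 0.17 ] 0.68 [[[-7, 0, 2], [-0.0, 6.0, 0.1]]]
-2 [0.531 0.425 0.172] 0.68 [[[-14, 0, 6], [-0.0, 12.0, 0.1]]]
4 [0.537 0.418 0.178] 0.681 [[[-25, -1, 8], [-0.0, 18.0, 0.1]]]
10 [0.544 0.41  0.188] 0.681 [[[-40, -1, 9], [-0.0, 24.0, 0.1]]]
16 [0.552 0.4   0.198] 0.682 [[[-56, -1, 10], [-0.0, 30.0, 0.1]]]
25 [0.566 0.384 0.216] 0.684 [[[-84, -1, 12], [-0.0, 39.0, 0.1]]]
35 [0.583 0.363 0.232] 0.687 [[[-114, -1, 19], [-0.1, 49.0, 0.1]]]
45 [0.602 0.341 0.243] 0.692 [[[-142, -1, 31], [-0.1, 59.0, 0.1]]]
52 [0.615 0.325 0.25 ] 0.696 [[[-163, -1, 40], [-0.1, 66.0, 0.1]]]
```

Emit:
play_rows(
  increments=[
    [[-4,0,1],[0,3,0],1],
    [[-7,0,2],[0,6,0],1],
    [[-10,0,4],[0,9,0],1],
    [[-14,0,6],[0,12,0],1],
    [[-19,0,7],[0,15,0],1],
    [[-25,-1,8],[0,18,0],1],
    [[-30,-1,8],[0,20,0],1],
    [[-35,-1,9],[0,22,0],1],
    [[-40,-1,9],[0,24,0],1],
    [[-45,-1,9],[0,26,0],1],
    [[-51,-1,10],[0,28,0],1],
    [[-56,-1,10],[0,30,0],1],
    [[-65,-1,11],[0,33,0],1],
    [[-74,-1,11],[0,36,0],1],
    [[-84,-1,12],[0,39,0],1],
    [[-99,-1,15],[0,44,0],1],
    [[-114,-1,19],[0,49,0],1],
    [[-128,-1,25],[0,54,0],1],
    [[-142,-1,31],[0,59,0],1],
    [[-142,-1,31],[0,59,0],1],
  ],
)

```text
time: 21.3
ee_pos: [0.6037, 0.3378, 0.2423]
tcp_rot: [-179.9, -15.1, 129.7]
wrist_force: [0.5, -0.1, -1.7]
opening: 0.0143
grasp_force: 107.9
```

```bash
python3 - <<'E'
from hm import *
hmap()
H=np.full((13,13),np.nan)
for n in("side","top"):
    s,P=load(n); Q=(P.reshape(-1,3)-[*B,0])*1000; Q=Q[np.isfinite(Q[:,2])&(Q[:,2]<75)&(Q[:,2]>-5)]
    i=((Q[:,0]+78)//12).astype(int); j=((Q[:,1]+78)//12).astype(int); m=(i>=0)&(i<13)&(j>=0)&(j<13)
    for a,b,z in zip(i[m],j[m],Q[m,2]): H[a,b]=np.nanmax([H[a,b],z])
print('bowl map')
for r in H: print(' '.join('%3.0f'%z if np.isfinite(z) else '  .' for z in r))
E
```

```text
21.3 [ 23.7  30.6  40.1 103.9  14.4  73.4] [0.6037 0.3378 0.2423] [ 0.5 -0.1 -1.7] scoop ypr [-50.4  45.1  -0.2] lip [0.6337 0.3011 0.0713]
-39  35  36  36  34  32  36  33  35  32  33  36  34  33
-33  31   2   2   3   4   3   5   5   4   4   3   5  34
-27   4   4   4   3   5   4   2   2   4   3   4   4  31
-21   2   3   3   3   4   3   4   4   2   2   3   4  34
-15  30   3   4   4   4   5   3   3   3   4   2   6  33
 -9   3   6   3   3   3   5   3   3   4   2   5   2  31
 -3   3   5   5   4   5   3   5   4   3   6   3   3  29
  3   3   3   3   5   4   5   6   4   2   3   4   3  22
  9   2   3   6   4   2   6   4   6   3   3   3   5  21
 15   4   3   6   5   5   4   4   2   4   4   3   4  20
 21   6   3   3   4   4   5   5   4   5   6   5   6  11
 27   5   5   5   4   4   3   4   5   3   4   4   4   7
 33   3   5   2   3   2   4   5   5   3   2   6   5   2
 39   3   2   4   2   4   3   5   2   3   4   2   3   3
 45   .   .   .   .   .   .   .   .   .   .   .   .   .
 51   .   .   .   .   .   .   .   .   .   .   .   .   .
 57   .   .   .   .   .   .   .   .   .   .   .   .   .
bowl map
  4   3   3   4   6   4   4   3   6   5   6   4   4
  7   3   3  52  57  57  56  55  55   5   6   4   4
  3   4  53  55  51  75  74  47  51  54   3   4   3
  5  54  55  29  39  29  75  75  26  42  56   4   4
  2  56  48  37  42  41  75  75  19  29  51  54   1
  6  54  44  29  34  33  34  75  75  26  42  54   4
  2  56  44  33  34  32  29  31  75  74  41  53   4
  1  54  48  37  40  36  32  36  35  75  75  54   4
  7  54  54  34  42  44  45  36  36  33  53  52   5
  4  52  55  52  43  45  43  24  29  55  53  -1   3
  6   0  54  53  45  39  29  45  53  55  51   2   5
  3   2   1  52  54  53  54  55  53   2   2   4   6
  4   3   1   2   3   1   2   2   1   2   5   4   5
```

```bash
python3 - <<'E'
from hm import *
o=telemetry.get_obs(); p0=np.array(o["ee_pos"])
q1,_=pose(np.r_[np.array([.5625,.4595])+.04*dirv(12.7),.06],12.7,0); print(q1)
N=16;T=[]
for i in range(1,N+1):
    t=i/N; s=t*t*(3-2*t); th=45*(1-min(1,t*1.1)); h=-50.3+63*s
    _,Rt=pose([0,0,0],h,th); q=p0+(q1-p0)*s; q[2]=p0[2]+.03*min(1,t*5) if t<.7 else None or (p0[2]+.03)+(q1[2]-p0[2]-.03)*((t-.7)/.3)
    T.append((q,Rt))
for r in rel(T): print(r)
E
```

```text
[0.45080129 0.43432761 0.1472    ]
[[4, -1, -9], [-0.0, -3.0, -0.5]]
[[12, -2, -16], [0.4, -6.1, -2.5]]
[[22, -5, -23], [0.9, -9.2, -5.5]]
[[33, -9, -22], [1.4, -12.3, -9.5]]
[[46, -13, -19], [1.7, -15.3, -14.3]]
[[59, -18, -15], [1.8, -18.3, -19.7]]
[[74, -23, -11], [1.7, -21.2, -25.5]]
[[90, -28, -7], [1.3, -24.1, -31.5]]
[[105, -33, -3], [0.6, -26.8, -37.5]]
[[120, -38, 1], [-0.5, -29.4, -43.3]]
[[133, -43, 5], [-1.9, -31.9, -48.8]]
[[140, -47, 28], [-3.5, -34.4, -53.7]]
[[144, -50, 56], [-5.3, -36.8, -57.8]]
[[146, -53, 83], [-7.3, -39.2, -61.0]]
[[144, -55, 110], [-8.5, -40.4, -63.0]]
[[139, -55, 136], [-8.5, -40.3, -63.7]]
```

Emit:
play_rows(
  increments=[
    [[4,-1,-9],[0,-3,-0.5],1],
    [[12,-2,-16],[0.4,-6,-2.5],1],
    [[22,-5,-23],[1,-9,-5.5],1],
    [[33,-9,-22],[1.4,-12,-9.5],1],
    [[46,-13,-19],[1.7,-15,-14],1],
    [[59,-18,-15],[1.8,-18,-20],1],
    [[74,-23,-11],[1.7,-21,-25.5],1],
    [[90,-28,-7],[1.3,-24,-31.5],1],
    [[105,-33,-3],[0.6,-27,-37.5],1],
    [[120,-38,1],[-0.5,-29.4,-43.3],1],
    [[133,-43,5],[-2,-32,-49],1],
    [[140,-47,28],[-3.5,-34.4,-53.7],1],
    [[144,-50,56],[-5.3,-36.8,-57.8],1],
    [[146,-53,83],[-7.3,-39.2,-61],1],
    [[144,-55,110],[-8.5,-40.4,-63],1],
    [[139,-55,136],[-8.5,-40.3,-63.7],1],
    [[139,-55,136],[-8.5,-40.3,-63.7],1],
  ],
)

```text
time: 23.1
ee_pos: [0.4474, 0.4342, 0.1431]
tcp_rot: [-179.8, 29.7, -167.0]
wrist_force: [-0.5, -0.7, -0.7]
opening: 0.0148
grasp_force: 107.7
```

```bash
python3 - <<'E'
from hm import *
og,S=state()
for n in("side","top"):
    s,P=snap(n); Q=((P-og)@S.as_matrix()*1000).reshape(-1,3); W=P.reshape(-1,3)*1000
    with np.errstate(invalid='ignore'): k=(np.abs(Q[:,0])<28)&(np.abs(Q[:,1])<34)&(np.abs(Q[:,2])<12)
    A=W[k]; c=np.linalg.lstsq(np.c_[A[:,:2]-[562,459],np.ones(len(A))],A[:,2],rcond=None)[0]; print(n,k.sum(),'slopes',c[:2].round(3),'floor z',c[2].round(1))
    with np.errstate(invalid='ignore'): k=(np.abs(Q[:,0])<60)&(np.abs(Q[:,1])<55)&(Q[:,2]>-10)&(Q[:,2]<40)
    A=Q[k]; print([np.percentile(A[np.abs(A[:,1]-y)<8][:,0],[1,99]).round().tolist() for y in(-30,30)],np.percentile(A[:,1],[2,98]).round())
    # tray rim
    with np.errstate(invalid='ignore'): k=(W[:,0]>470)&(W[:,0]<650)&(W[:,1]>370)&(W[:,1]<545)&(W[:,2]>5.5)&(W[:,2]<14)
    r=cv2.minAreaRect(W[k][:,:2].astype(np.float32)); print('tray',k.sum(),np.round(r[0]),np.round(r[1]),r[2])
    # strays: anything ball-high on table near
p=np.array(telemetry.get_obs()["ee_pos"]); 
for dz in(.03,.045,.05,.055,.06): print(dz,rel([(p-[0,0,dz],S*toolB(0,30))]))
E
```

```text
23.1 [ 51.8  -8.  -19.7  54.4 -18.3  35. ] [0.4474 0.4342 0.1431] [-0.5 -0.7 -0.7] scoop ypr [12.9  0.3 -0.2] lip [0.5977 0.4684 0.0552]
side 265 slopes [-0.001 -0.001] floor z 56.1
[[-42.0, 40.0], [-40.0, 37.0]] [-45.  40.]
tray 232 [565. 456.] [137. 122.] 12.841264724731445
top 649 slopes [ 0.002 -0.004] floor z 60.3
[[-40.0, 32.0], [-41.0, 41.0]] [-39.  41.]
tray 423 [567. 459.] [170. 161.] 6.020706653594971
0.03 [[[15, 0, 26], [0.1, 0.3, -0.2]]]
0.045 [[[23, 0, 39], [0.1, 0.3, -0.2]]]
0.05 [[[25, 0, 43], [0.1, 0.3, -0.2]]]
0.055 [[[28, 0, 48], [0.1, 0.3, -0.2]]]
0.06 [[[30, 0, 52], [0.1, 0.3, -0.2]]]
```

Emit:
play_rows(
  increments=[
    [[6,0,10],[0,0,0],1],
    [[14,0,24],[0,0,0],1],
    [[20,0,34],[0,0,0],1],
    [[23,0,39],[0,0,0],1],
    [[24,0,41],[0,0,0],1],
    [[25,0,43],[0,0,0],1],
    [[25,0,43],[0,0,0],1],
  ],
)

```text
time: 23.9
ee_pos: [0.4503, 0.4354, 0.0979]
tcp_rot: [179.9, 30.0, -167.3]
wrist_force: [-0.7, -0.2, -1.7]
opening: 0.0146
grasp_force: 107.8
```

Emit:
play_rows(
  increments=[
    [[0.5,0,1],[0,0,0],1],
    [[1,0,2],[0,0,0],1],
    [[1.5,0,2.5],[0,0,0],1],
    [[1.5,0,2.5],[0,0,0],1],
  ],
)

```text
time: 24.3
ee_pos: [0.4501, 0.4353, 0.0947]
tcp_rot: [179.9, 30.0, -167.2]
wrist_force: [0.3, 0.0, -0.9]
opening: 0.0145
grasp_force: 107.8
```

Emit:
play_rows(
  increments=[
    [[0.5,0,1],[0,0,0],1],
    [[1,0,2],[0,0,0],1],
    [[1,0,2],[0,0,0],1],
  ],
)

```text
time: 24.6
ee_pos: [0.4502, 0.4353, 0.0923]
tcp_rot: [179.9, 30.0, -167.2]
wrist_force: [0.0, -0.3, -1.3]
opening: 0.0146
grasp_force: 107.9
```

Emit:
play_rows(
  increments=[
    [[0.5,0,1],[0,0,0],1],
    [[1,0,2],[0,0,0],1],
    [[1,0,2],[0,0,0],1],
  ],
)

```text
time: 24.9
ee_pos: [0.4509, 0.4358, 0.0918]
tcp_rot: [179.9, 30.1, -167.3]
wrist_force: [-2.8, -1.8, 6.5]
opening: 0.0146
grasp_force: 109.2
```

Contact at 6.5 N, so the scoop is standing on the tray floor. I release and back off along the fingers.

Emit:
play_rows(
  increments=[
    [[0,0,0],[0,0,0],0.7],
    [[0,0,0],[0,0,0],0.4],
    [[0,0,0],[0,0,0],0.1],
    [[0,0,0],[0,0,0],0],
    [[0,0,0],[0,0,0],0],
    [[0,0,-20],[0,0,0],0],
    [[0,0,-50],[0,0,0],0],
    [[0,0,-90],[0,0,0],0],
    [[-20,0,-130],[0,0,0],0],
    [[-20,0,-130],[0,0,0],0],
  ],
)

```text
time: 25.9
ee_pos: [0.4048, 0.4266, 0.2206]
tcp_rot: [179.5, 30.5, -167.4]
wrist_force: [0.9, 0.2, 0.7]
opening: 0.0854
grasp_force: 0.0
```

```bash
python3 - <<'E'
from hm import *
o=telemetry.get_obs(); print(o["time"],o["ee_pos"],o["wrist_force"])
s,P=snap("side"); t,T=snap("top"); w,Wp=snap("wrist")
H=np.full((13,13),np.nan)
for P_ in(P,T):
    Q=(P_.reshape(-1,3)-[*B,0])*1000; Q=Q[np.isfinite(Q[:,2])&(Q[:,2]<75)&(Q[:,2]>-5)]
    i=((Q[:,0]+78)//12).astype(int); j=((Q[:,1]+78)//12).astype(int); m=(i>=0)&(i<13)&(j>=0)&(j<13)
    for a,b,z in zip(i[m],j[m],Q[m,2]): H[a,b]=np.nanmax([H[a,b],z])
for r in H: print(' '.join('%3.0f'%z if np.isfinite(z) else '  .' for z in r))
k=.7
for n,b,z in(('jar',(424,460,408,447),(.03,.06)),('bottle',(470,494,410,438),(.05,.09)),('buffer',(368,392,380,448),(.018,.035))):
    m=np.zeros(T.shape[:2],bool); m[int(b[2]*k):int(b[3]*k),int(b[0]*k):int(b[1]*k)]=1
    with np.errstate(invalid='ignore'): m&=(T[...,2]>z[0])&(T[...,2]<z[1])
    if m.sum()>5: r=cv2.minAreaRect((T[m][:,:2]*1000).astype(np.float32)); print(n,m.sum(),np.round(r[0],1),np.round(r[1],1))
A=P.reshape(-1,3); 
with np.errstate(invalid='ignore'): m=(np.abs(A[:,0]-.56)<.03)&(np.abs(A[:,1]-.459)<.03)&(A[:,2]<.03)
c=np.linalg.lstsq(np.c_[A[m][:,:2]-[.56,.459],np.ones(m.sum())],A[m][:,2]*1000,rcond=None)[0]; print('scoop floor',c)
a=cv2.resize(s[180:400,150:400],(450,396)); b=cv2.resize(t[130:330,170:400],(350,304)); b=np.vstack([b,np.zeros((92,350,3),np.uint8)]); save(np.hstack([a,b]),'s10.png')
E
```

```text
25.9 [0.40480308 0.42659836 0.22058826] [0.89194921 0.20349444 0.72997327]
  3   6   5   3   4   5   3   4   5   3   5   4   5
  3   5   4  53  56  56  55  54  54  53   4   6   4
  4   5  53  56  58  37  34  44  53  54  52   5   3
  7  51  56  29  39  22  30  21  31  46  54  52   5
  0  55  51  36  42  40  36  35  18  33  53  56   1
  7  56  42  28  37  33  31  33  28  28  46  54   5
  5  57  41  29  36  31  30  32  30  21  43  55   4
  2  54  50  37  39  34  31  35  39  33  46  53   6
  3  56  56  34  41  44  40  37  37  32  53  54   5
  4  52  55  46  44  46  42  23  31  50  57  50   3
  5   1  53  54  57  51  45  50  54  56  57   7   5
  5   6   1  51  53  56  54  56  54   1   3   4   4
  3   4   2   2   3   1   2   2   2   4   5   4   4
buffer 147 [377.1 444.2] [16.6 56.1]
scoop floor [  3.84631827 -10.29498982   5.25859263]
```

View pics/s10.png

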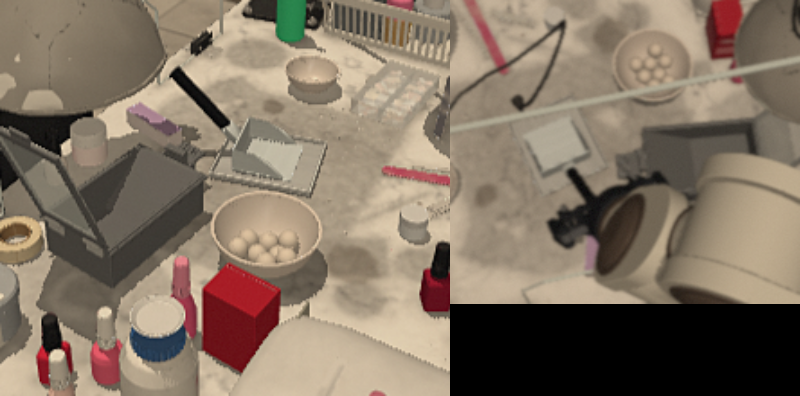

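Side view: balls in the bowl at (265,242), bin empty with the lid open, scoop flat in its tray, bowl and bystanders upright. One quick numeric check for stray balls, then I hand in.

```bash
python3 - <<'E'
from hm import *
for n in("side","top","wrist"):
    s,P=load(n); X,Y,Z=P[...,0],P[...,1],P[...,2]
    with np.errstate(invalid='ignore'):
        k=(Z>.017)&(Z<.03)&(X>.3)&(X<.8)&(Y>.05)&(Y<.62)&(np.hypot(X-B[0],Y-B[1])>.075)
    a,l,st,c=cv2.connectedComponentsWithStats(k.astype(np.uint8))
    for i in range(1,a):
        if st[i,4]>12:
            e=np.ptp(P[l==i][:,:2]*1000,axis=0)
            if e.max()<32: print(n,st[i].tolist(),np.median(P[l==i],axis=0).round(3),e.round(),s[l==i].mean(0).round())
t,T=load("top"); g=cv2.resize(t[135:205,260:345],None,fx=6,fy=6,interpolation=cv2.INTER_CUBIC); g=cv2.cvtColor(g,cv2.COLOR_RGB2GRAY)
c=cv2.HoughCircles(g,cv2.HOUGH_GRADIENT,1,28,param1=60,param2=12,minRadius=16,maxRadius=34); print(None if c is None else c[0].round().tolist())
E
```

```text
side [156, 347, 5, 14, 28] [0.472 0.058 0.024] [ 9. 20.] [86. 81. 73.]
side [252, 354, 7, 9, 35] [0.635 0.14  0.025] [ 6. 17.] [141.  49.  65.]
side [209, 380, 7, 8, 36] [0.599 0.053 0.024] [ 8. 10.] [151.  58.  67.]
top [356, 180, 6, 3, 13] [0.607 0.153 0.021] [ 7. 12.] [131.  74.  75.]
top [251, 231, 12, 6, 21] [0.529 0.428 0.023] [ 8. 28.] [107. 102.  91.]
top [230, 239, 14, 7, 23] [0.517 0.478 0.023] [ 7. 31.] [105. 100.  90.]
top [325, 258, 8, 3, 13] [0.431 0.278 0.025] [ 2. 17.] [59. 54. 48.]
wrist [450, 16, 11, 13, 82] [0.327 0.544 0.023] [6. 4.] [105. 100.  89.]
wrist [158, 153, 3, 11, 17] [0.506 0.329 0.021] [19.  2.] [48. 45. 41.]
wrist [236, 186, 24, 9, 194] [0.528 0.425 0.023] [ 8. 25.] [128. 123. 112.]
wrist [285, 186, 25, 9, 194] [0.516 0.478 0.024] [ 7. 27.] [127. 122. 111.]
wrist [0, 194, 20, 23, 224] [0.61  0.158 0.023] [25. 16.] [131.  48.  64.]
wrist [402, 217, 8, 9, 13] [0.53  0.619 0.029] [16.  1.] [93. 81. 69.]
wrist [350, 275, 7, 11, 28] [0.689 0.619 0.021] [21.  2.] [149. 135. 118.]
[[500.0, 184.0, 17.0]]
```

```bash
python3 -c "
from workcell import workorder
print(workorder.job_done())"
```

```text
the job is handed in; nothing more can be done
None
```

The job is handed in at about 26 s of the 64 s allowed: lid open, the scooped balls (seven to eight, none seen left in the bin) in the large bowl, the scoop flat in its tray, and no stray balls found; the jar and bottle were partly hidden by the arm in my last position check.

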